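# Load the drilling sled with cover plates, backs up, and set a dot under the bit

### The job

Clear the bare wood offcut off the small drill stand's sled into the grey scrap tray and pull the sled back to its stop at the handle end; then turn over every wooden cover plate lying on the bench and lay it flat, face down (raised panel underneath), on the sled's green pad, the covers side by side. When all of them are loaded, slide the sled with its covers until the black dot on one cover's back is right under the tip of the drill bit, and leave it there.

Things in the scene. Friction and masses are not known exactly. Their poses are not given: they have to be found in the camera images.
- cover1: Maple cover plate 1 (may be absent), 60 (its x) x 44 (y) x 10 mm, 40 g; all alike. The face (+z side) has a raised dark wooden panel 30 x 24 mm, 3 mm proud, in the middle; the back is flat, with the dot. Origin: centre of the back; z points out of the face. Starts face up on the table; face down, z points down and it rests on its panel, the origin 13 mm above the support.
- cover2: Maple cover plate 2 (may be absent), 60 (its x) x 44 (y) x 10 mm, 40 g; all alike. The face (+z side) has a raised dark wooden panel 30 x 24 mm, 3 mm proud, in the middle; the back is flat, with the dot. Origin: centre of the back; z points out of the face. Starts face up on the table; face down, z points down and it rests on its panel, the origin 13 mm above the support.
- cover3: Maple cover plate 3 (may be absent), 60 (its x) x 44 (y) x 10 mm, 40 g; all alike. The face (+z side) has a raised dark wooden panel 30 x 24 mm, 3 mm proud, in the middle; the back is flat, with the dot. Origin: centre of the back; z points out of the face. Starts face up on the table; face down, z points down and it rests on its panel, the origin 13 mm above the support.
- dot1 (a point): The black 9 mm dot (flat, painted) on the back of cover 1, at x = 0, y = +13 mm in the cover's frame, on the back surface; hidden below while the cover is face up. Absent with its cover.
- dot2 (a point): The black 9 mm dot (flat, painted) on the back of cover 2, at x = 0, y = +13 mm in the cover's frame, on the back surface; hidden below while the cover is face up. Absent with its cover.
- dot3 (a point): The black 9 mm dot (flat, painted) on the back of cover 3, at x = 0, y = +13 mm in the cover's frame, on the back surface; hidden below while the cover is face up. Absent with its cover.
- sled (a joint): Travel of the sled in m: 0 = against its stop at the handle end (loading place), growing to 0.33 as it slides along its own +y, towards and under the drill. About 3 N of friction holds it where it is left.
- sled_deck (a point): Centre of the sled's flat green pad, on its surface, 30 mm above the table; moves with the sled. Axes: y along the slide towards the drill, x across, away from the robot, z up. Pad 116 mm (x) by 260 mm (y) inside a rim 8 mm high, 5 mm thick: three covers with their 44 mm sides along y fit at y = -80, 0, +80 mm. The base below is 126 mm wide.
- sled_handle (a point): Dark wooden handle block upright on the sled's tail, 185 mm from the pad's centre towards -y of the sled: 18 mm (across, x) by 22 mm (y), its top 27 mm above the pad. The point is at its centre, 9 mm below its top. Pinch it from above across its 18 mm.
- bit_tip (a point): Tip of the drill bit (6 mm thick, pointing down), 32 mm above the pad's surface, over the sled's centre line, 225 mm along y from the pad's centre when the sled is at its stop. The motor, 56 mm across, hangs above it from 68 mm over the tip (chuck, 30 mm across, from 38 mm); the column, 26 mm thick, is 100 mm beyond it in x. Axes as the pad's.
- slotblock: Fixed wooden block for standing a cover on end (optional help). Origin: centre of underside. 34 mm wide (x), foot 100 mm (y) x 6 mm. Its slot runs along x, open at both ends: 12.5 mm wide (y), floor 6 mm above the table, walls to 16 mm, then a flared mouth to 25 mm. A cover set in on its 44 mm end (along x) stands, leaning up to 12 degrees, its long sides 5 mm proud of the block, free to grip.
- offcut: Plain block of wood, 60 (its x) x 28 (y) x 18 mm, 30 g, lying on the sled's pad at the start; origin at the centre of its underside.
- scraptray: Fixed open grey tray, 120 (x) x 130 (y) x 28 mm high, walls and floor 4 mm; origin at the centre of its underside.

How it is judged:
On the way, in this order (a step that is already met when the one before it is completed fails the run):
1. the sled is pulled back to its stop (within 12 mm) (value of joint sled below 0.012 m), for 0.2 s.
2. every cover lies flat and face down on the sled's pad while the sled is still back at its stop (within 25 mm) (value of joint sled below 0.025 m and angle between each of cover1, cover2, cover3's own z axis and vertical above 2.97 rad and z of cover1 in the frame of sled_deck between 0.009 and 0.017 m and x of cover1 in the frame of sled_deck between -0.04 and 0.04 m and y of cover1 in the frame of sled_deck between -0.13 and 0.13 m and linear speed of each of cover1, cover2, cover3 below 0.02 m/s and z of cover2 in the frame of sled_deck between 0.009 and 0.017 m and x of cover2 in the frame of sled_deck between -0.04 and 0.04 m and y of cover2 in the frame of sled_deck between -0.13 and 0.13 m and z of cover3 in the frame of sled_deck between 0.009 and 0.017 m and x of cover3 in the frame of sled_deck between -0.04 and 0.04 m and y of cover3 in the frame of sled_deck between -0.13 and 0.13 m), for 0.3 s.
3. the dot of one cover is under the bit (within 6 mm) (horizontal distance between any of dot1, dot2, dot3 and bit_tip below 0.006 m), for 0.3 s.
At the end, for the whole second after the job is handed in: Every present cover lies at rest on the sled's pad, flat (within 10 degrees), face down, its centre within 40 mm of the pad's centre line and within the pad's length; the dot of one of them is within 6 mm horizontally of the bit's tip; the sled is at rest; the offcut lies at rest in the scrap tray (horizontal distance between any of dot1, dot2, dot3 and bit_tip below 0.006 m and velocity of joint sled below 0.01 m/s and x of offcut in the frame of scraptray between -0.058 and 0.058 m and y of offcut in the frame of scraptray between -0.063 and 0.063 m and z of offcut in the frame of scraptray below 0.03 m and linear speed of each of offcut, cover1, cover2, cover3 below 0.02 m/s and angle between each of cover1, cover2, cover3's own z axis and vertical above 2.97 rad and z of cover1 in the frame of sled_deck between 0.009 and 0.017 m and x of cover1 in the frame of sled_deck between -0.04 and 0.04 m and y of cover1 in the frame of sled_deck between -0.13 and 0.13 m and z of cover2 in the frame of sled_deck between 0.009 and 0.017 m and x of cover2 in the frame of sled_deck between -0.04 and 0.04 m and y of cover2 in the frame of sled_deck between -0.13 and 0.13 m and z of cover3 in the frame of sled_deck between 0.009 and 0.017 m and x of cover3 in the frame of sled_deck between -0.04 and 0.04 m and y of cover3 in the frame of sled_deck between -0.13 and 0.13 m); the robot touches nothing.
Of cover1, cover2, cover3 only 2 to 3 are there at a start; the rules pass over those that are not, and their reading is None.
At some moment in a run one of cover1, cover2, cover3 may be knocked a few centimetres aside while the robot is not near it.
Once in a run the grip may slacken for a moment while it holds something.
It also fails if it takes over 210 s, if anything falls off the work surface, if the arm or the gripper's body presses on something with over 40 N, if the wrist force passes 120 N, or if a joint passes its speed limit or range.

### The arm

A 7-joint arm with a two-finger parallel gripper is mounted at the origin on the work surface. World frame = base frame: x ahead of the robot, y to its left, z up, the work surface at z = 0. Lengths are in m, angles in rad, forces in N, time in s.
With the tool pointing down it reaches from about 0.4 to 0.925 m from the base axis. Payload 4.1 kg.
Tool frame: the origin (TCP) lies at the very end of the fingers, on their centre line; the grasp point (between the pads) lies 19 mm behind it; z points along the fingers, y is the direction in which the jaws open and shut (so a half turn about z gives the same grasp; the last joint's range is limited). The gripper opens to 85 mm and grips with 20 to 120 N. Pads are 22 mm wide; open, the fingers measure 114 mm over their backs; the gripper's body (76 mm by 85 mm) begins 54 mm behind the grasp point. The pads swing forward as they close: fully open they stand 13 mm farther back than shut.
Start: joints at [-1.261, 0.398, 0.045, 1.537, -0.019, 1.207, -0.051], TCP at [0.258, 0.596, 0.231] pointing down, gripper open.
Joint ranges: [-2.82, 2.82], [-0.49, 2.23], [-1.37, 1.46], [0, 2.46], [-1.36, 4.5], [0.23, 2], [-2.94, 2.94]. Speed limits (rad/s): [2.57, 2.57, 3.14, 3.14, 3.14, 3.14, 3.14].

### API

Orientations are given as a unit quaternion [w, x, y, z].
In Python, from station import state, grab_frame, sign_off gives the robot as it stands. The module is installed in compiled form; this text tells all that it offers.
- The arm moves only by the tool arm_command, never from a script. Its argument "commands" is a list of rows, each an object with "dp": the shift along the world's x, y, z in cm, a list of three; "yaw": the turn about the world's z in rad; "fingers": the opening, from 0 (shut) to 1 (fully open). A call has 1 to 8 rows; each row shifts and turns the commanded pose from where the row before left it; what a row does not reach is not made up. A row lasts 1/8 s, in which the tool goes at most 62.5 mm and 10.7 degrees, less where a joint would pass 70% of its speed; a pose out of reach is approached as far as the arm can. A call with a gripper value outside its range is refused whole. The fingers move at their own pace and stop on an object; "force" is the grip in N (left out, the last holds). Time passes only in rows, so rows that do not move let the fingers close. It gives the time, the measured TCP pose, the force and the opening at its end, in the units of the state.
- state(): the state, without advancing time (a new reading comes with each control period).
- grab_frame(name): name is "scene" or "side" or "wrist"; returns a dict with "color" (420x560x3 uint8, red, green, blue), "z_map" (420x560 float32, m along the optical axis (not along the pixel's ray), 0 where there is no reading), "camera_matrix" (3x3 intrinsics, pixels), "rvec" (rotation vector, rad) and "tvec" (3), from world to camera coordinates, as OpenCV has them; the wrist camera has in their place "mount" (4x4, takes a point from camera to tool coordinates, whose origin is the TCP and whose axes are the flange's). Camera axes: x right, y down, z forward; pixel columns grow to the right and rows downward; lengths in m; the calibration is good to about 2 mm. A picture is of the moment at which its call begins: read the wrist's pose just before it.
- sign_off(): hands the job in, once; it reports no verdict.
The state is a dict: "time": time; "joint_positions": joint angles; "dq": joint speeds; "joint_torque": joint torques, N m; "ee_pos": TCP position; "orientation": TCP orientation; "ft_force": force on the tool from outside, world axes, zero at the start; "ft_torque": the same for the moment, N m; "grip_width": opening from 0.0 (shut) to 1.0 (fully open).
Only numpy, scipy, OpenCV 4.12 (cv2) and the standard library are available. Lean on these libraries where they do the work, as an engineer would, in place of code of your own. Each camera call takes 0.05 s, during which the arm holds its last target.

## Working session

There is one attempt and no reset: what is moved stays moved. The work goes in short steps, Python scripts to look and compute and a tool call to move; the robot and the scene stay as the last step left them, time stands still between calls to the robot, and variables do not carry over. Pictures are saved under pics/ and viewed, and the job is handed in when it is done.

Besides the shell and the picture viewer there is one more tool, called after ">>>" as name(argument=value, ...), one argument or row to a line, values as JSON. arm_command: Moves the arm, as the interface text tells. Its arguments: {"type":"object","properties":{"commands":{"type":"array","items":{"type":"object","properties":{"dp":{"type":"array","items":{"type":"number"}},"yaw":{"type":"number"},"fingers":{"type":"number"}}}},"force":{"type":"number"}},"required":["commands"]}

```bash
mkdir -p pics; ls; cat > h.py <<'E'
import numpy as np, cv2
from station import state, grab_frame, sign_off
from scipy.spatial.transform import Rotation as R
def frame(n):
    s=state(); f=grab_frame(n)
    if n=='wrist':
        q=s['orientation']; T=np.eye(4); T[:3,:3]=R.from_quat([q[1],q[2],q[3],q[0]]).as_matrix(); T[:3,3]=s['ee_pos']
        f['c2w']=T@f['mount']
    else:
        M=np.eye(4); M[:3,:3]=cv2.Rodrigues(np.array(f['rvec'],float))[0]; M[:3,3]=np.array(f['tvec']).ravel()
        f['c2w']=np.linalg.inv(M)
    return f
def ray(f,u,v):
    K=f['camera_matrix']; d=np.array([(u-K[0][2])/K[0][0],(v-K[1][2])/K[1][1],1.])
    return f['c2w'][:3,:3]@d, f['c2w'][:3,3]
def atz(f,u,v,z):
    d,o=ray(f,u,v); return o+d*(z-o[2])/d[2]
def atd(f,u,v):
    d,o=ray(f,u,v); return o+d*f['z_map'][int(round(v)),int(round(u))]
def proj(f,p):
    w=np.linalg.inv(f['c2w']); c=w[:3,:3]@np.array(p)+w[:3,3]; c=f['camera_matrix']@c; return c[:2]/c[2]
def cloud(f):
    h,w=f['z_map'].shape; K=np.array(f['camera_matrix']); u,v=np.meshgrid(np.arange(w),np.arange(h))
    z=f['z_map']; P=np.stack([(u-K[0,2])/K[0,0]*z,(v-K[1,2])/K[1,1]*z,z],-1)
    W=P@f['c2w'][:3,:3].T+f['c2w'][:3,3]; W[z==0]=np.nan; return W
def save(f,name,crop=None,s=1):
    im=f['color'][...,::-1]
    if crop: u0,v0,u1,v1=crop; im=im[v0:v1,u0:u1]
    if s!=1: im=cv2.resize(im,None,fx=s,fy=s,interpolation=cv2.INTER_CUBIC)
    cv2.imwrite('pics/'+name+'.png',im)
E
python3 - <<'E'
from h import *
print(state())
for n in ['scene','side','wrist']:
    f=frame(n); save(f,n+'0'); print(n,np.array(f['camera_matrix']).round(1).tolist(),f['c2w'].round(3).tolist())
E
```

```text
pics
{'time': 0.0, 'joint_positions': array([-1.26099479,  0.39921581,  0.04500516,  1.53787313, -0.01867971,
        1.20687695, -0.05065259]), 'dq': array([-5.26300470e-04,  1.43145425e-03,  2.56402544e-05, -1.14851417e-03,
        4.41430813e-04, -1.50016949e-04, -2.24712107e-04]), 'joint_torque': array([-9.83540704e-04, -4.75130045e+01,  1.36429723e+00, -2.54224044e+01,
        1.15404680e-02,  9.63721541e-03, -2.42031325e-05]), 'ee_pos': array([0.25810281, 0.59587873, 0.23025054]), 'orientation': array([-1.27087374e-04,  2.02885700e-01,  9.79201940e-01, -9.67931191e-04]), 'ft_force': array([-0.31106613, -0.28750906, -0.10441857]), 'ft_torque': array([-0.02445579, -0.05207691,  0.03198006]), 'grip_width': 0.9969226821811562}
scene [[394.6, 0.0, 279.3], [0.0, 394.6, 204.4], [0.0, 0.0, 1.0]] [[-0.273, 0.574, -0.772, 1.123], [0.962, 0.151, -0.228, 0.206], [-0.014, -0.805, -0.593, 0.548], [0.0, 0.0, 0.0, 1.0]]
side [[448.1, 0.0, 287.3], [0.0, 448.1, 210.1], [0.0, 0.0, 1.0]] [[0.959, -0.177, 0.22, 0.33], [-0.282, -0.617, 0.734, -0.752], [0.006, -0.766, -0.642, 0.748], [0.0, 0.0, 0.0, 1.0]]
wrist [[350.7, 0.0, 279.3], [0.0, 350.7, 214.8], [0.0, 0.0, 1.0]] [[0.398, 0.885, 0.242, 0.196], [0.918, -0.383, -0.107, 0.624], [-0.002, 0.265, -0.964, 0.373], [0.0, 0.0, 0.0, 1.0]]
```

View pics/scene0.png

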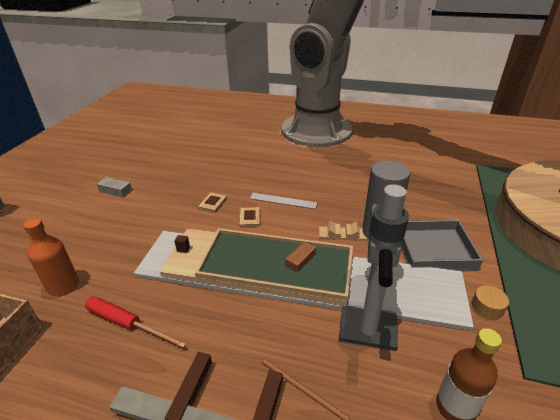

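View pics/side0.png

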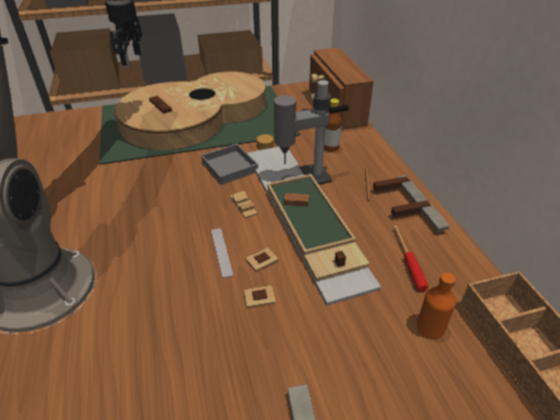

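View pics/wrist0.png

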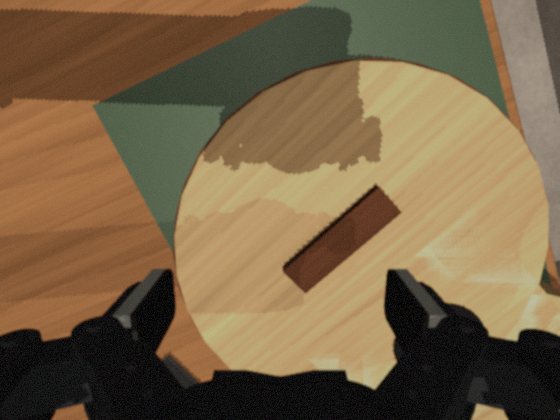

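```bash
python3 - <<'E'
from h import *
f=frame('scene'); save(f,'s1',(130,170,490,350),2.2)
g=frame('side'); save(g,'d1',(190,80,390,310),2.6)
E
```

```text
(no output)
```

View pics/s1.png

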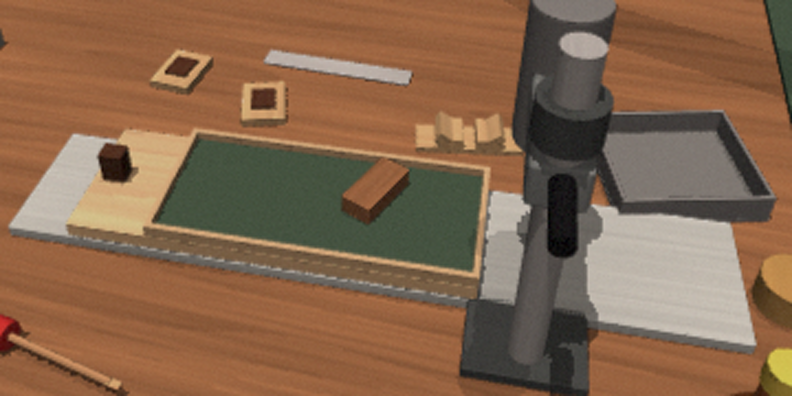

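View pics/d1.png

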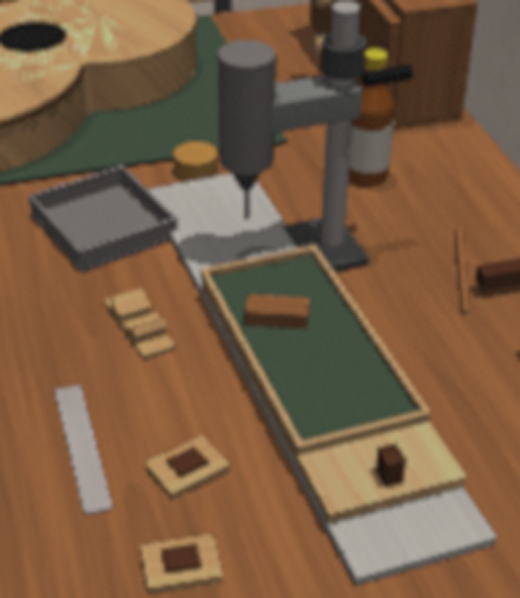

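```bash
python3 - <<'E'
from h import *
C={}
for n in ['scene','side']:
    f=frame(n); W=cloud(f); C[n]=(f,W)
    print(n)
    def blob(name,c,r,z0,z1):
        m=(np.hypot(W[...,0]-c[0],W[...,1]-c[1])<r)&(W[...,2]>z0)&(W[...,2]<z1)
        p=W[m]
        if len(p)<5: print(name,'few'); return
        rect=cv2.minAreaRect((p[:,:2]*1000).astype(np.float32))
        print(name,len(p),'ctr',np.round(rect[0],1),'size',np.round(rect[1],1),'ang',round(rect[2],1),'zmed',p[:,2].mean().round(4), p[:,2].max().round(4))
    S=lambda u,v:(130+u/2.2,170+v/2.2)
    D=lambda u,v:(190+u/2.6,80+v/2.6)
    if n=='scene': pts=dict(cov_a=S(182,68),cov_b=S(264,98),off=S(378,180),handle=S(115,150),slot=S(465,135),tray=S(690,160))
    else: pts=dict(cov_a=D(181,558),cov_b=D(187,460),off=D(277,305),handle=D(388,455),slot=D(140,320),tray=D(105,215))
    for k,(u,v) in pts.items():
        print(k,atd(f,u,v).round(4))
    if n=='side':
        P={k:atd(f,*v) for k,v in pts.items()}
        bt=D(248,218); print('bit', atd(f,*bt), atz(f,*bt,0.062))
for n in C:
    f,W=C[n]
    print(n)
    for k in P:
        z={'cov_a':(.006,.02),'cov_b':(.006,.02),'off':(.042,.056),'handle':(.045,.07),'slot':(.018,.04),'tray':(.02,.04)}[k]
        r={'cov_a':.045,'cov_b':.045,'off':.04,'handle':.03,'slot':.06,'tray':.12}[k]
        m=(np.hypot(W[...,0]-P[k][0],W[...,1]-P[k][1])<r)&(W[...,2]>z[0])&(W[...,2]<z[1]); p=W[m]
        if len(p)<5: print(k,'few'); continue
        rect=cv2.minAreaRect((p[:,:2]*1000).astype(np.float32))
        print(k,len(p),'ctr',np.round(rect[0],1),'size',np.round(rect[1],1),'ang',round(rect[2],1),'zmed',np.median(p[:,2]).round(4), p[:,2].max().round(4))
E
```

```text
scene
cov_a [ 0.4513 -0.153   0.0127]
cov_b [ 0.4809 -0.0507  0.0151]
off [0.6015 0.0941 0.0477]
handle [ 0.6316 -0.1316  0.0554]
slot [0.4761 0.1512 0.0066]
tray [0.4576 0.3566 0.0061]
side
cov_a [ 0.4479 -0.1622  0.0164]
cov_b [ 0.4795 -0.0538  0.0115]
off [0.6069 0.0931 0.0448]
handle [ 0.6314 -0.1363  0.0558]
slot [0.48   0.1423 0.016 ]
tray [0.4843 0.3549 0.003 ]
bit [0.61478282 0.22151947 0.06144523] [0.61455242 0.22073207 0.062     ]
scene
cov_a 309 ctr [ 446.2 -156.9] size [45.2 63.2] ang 86.6 zmed 0.0099 0.0145
cov_b 347 ctr [477.3 -54. ] size [62.8 43.4] ang 18.5 zmed 0.0101 0.0147
off 407 ctr [604.1  92. ] size [29.8 61. ] ang 68.8 zmed 0.0474 0.0501
handle 130 ctr [ 633.3 -133.1] size [20.  21.9] ang 0.1 zmed 0.0551 0.0584
slot 131 ctr [477.  153.9] size [36.9 63.1] ang 11.5 zmed 0.0208 0.0247
tray 803 ctr [509.8 348.5] size [192.2 130.6] ang 15.8 zmed 0.0263 0.0302
side
cov_a 501 ctr [ 448.3 -158. ] size [47.8 60.2] ang 86.3 zmed 0.0101 0.0158
cov_b 389 ctr [479.  -55.7] size [60.4 46. ] ang 17.6 zmed 0.0101 0.0155
off 197 ctr [605.9  90.7] size [31.6 59.1] ang 70.1 zmed 0.0474 0.0516
handle 97 ctr [ 634.4 -136.5] size [18.6 21.3] ang 4.3 zmed 0.0554 0.0589
slot 80 ctr [479.2 150.5] size [33.5 64. ] ang 10.2 zmed 0.0207 0.0258
tray 368 ctr [511.7 345. ] size [192.5 137.1] ang 16.3 zmed 0.0254 0.0307
```

```bash
python3 - <<'E'
from h import *
for n in ['scene','side']:
    f=frame(n); W=cloud(f); c=f['color'].astype(int)
    green=(c[...,1]>c[...,0]+8)&(c[...,2]<c[...,1]+5)&(np.abs(W[...,2]-.030)<.004)&(W[...,1]<.3)&(W[...,1]>-.2)&(W[...,0]>.5)&(W[...,0]<.75)
    p=W[green]; r=cv2.minAreaRect((p[:,:2]*1000).astype(np.float32)); print(n,'green',len(p),r,p[:,2].mean())
    rim=(np.abs(W[...,2]-.038)<.003)&(W[...,1]<.3)&(W[...,1]>-.2)&(W[...,0]>.5)&(W[...,0]<.75)&(c[...,0]>c[...,1]+10)
    p=W[rim]; r=cv2.minAreaRect((p[:,:2]*1000).astype(np.float32)); print(n,'rim',len(p),r)
    tr=(W[...,2]>.022)&(W[...,2]<.032)&(W[...,1]<.43)&(W[...,1]>.25)&(W[...,0]>.35)&(W[...,0]<.57)
    p=W[tr]; r=cv2.minAreaRect((p[:,:2]*1000).astype(np.float32)); print(n,'tray',len(p),r)
    sl=(W[...,2]>.003)&(W[...,2]<.03)&(W[...,1]<.23)&(W[...,1]>.07)&(W[...,0]>.42)&(W[...,0]<.53)
    p=W[sl]; r=cv2.minAreaRect((p[:,:2]*1000).astype(np.float32)); print(n,'slot',len(p),r)
E
```

```text
scene green 4994 ((616.4041137695312, 49.465049743652344), (108.0538558959961, 257.6455078125), 3.3323514461517334) 0.029560159838659315
scene rim 1222 ((622.5185546875, 21.05035400390625), (129.3857421875, 329.0566101074219), 3.4925787448883057)
scene tray 626 ((476.7860107421875, 339.1316223144531), (122.6593246459961, 131.44740295410156), 15.669282913208008)
scene slot 626 ((478.48699951171875, 154.1375732421875), (38.73302459716797, 98.92288970947266), 11.349005699157715)
side green 2375 ((625.2617797851562, 55.80827331542969), (108.7447509765625, 251.16490173339844), 3.5883209705352783) 0.029565836914051128
side rim 608 ((622.513671875, 41.04234313964844), (374.45831298828125, 164.3271026611328), 84.81598663330078)
side tray 281 ((478.04052734375, 337.358642578125), (121.40511322021484, 137.89947509765625), 16.64948081970215)
side slot 374 ((471.3097839355469, 160.39511108398438), (135.72091674804688, 100.4508285522461), 86.67159271240234)
```

>>> arm_command(
  commands=[
    {"dp":[2.1,-5.6,0],"yaw":0.05},
    {"dp":[2.1,-5.6,0]},
    {"dp":[2.1,-5.6,0]},
    {"dp":[2.1,-5.6,0]},
    {"dp":[2.1,-5.6,0]},
    {"dp":[2.1,-5.6,0]},
    {"dp":[2.1,-5.6,0]},
    {"dp":[2.1,-5.6,0]},
  ],
)

```text
invalid input
```

>>> arm_command(
  commands=[
    {"dp":[2.1,-5.6,0],"yaw":0.05,"fingers":1},
    {"dp":[2.1,-5.6,0],"yaw":0,"fingers":1},
    {"dp":[2.1,-5.6,0],"yaw":0,"fingers":1},
    {"dp":[2.1,-5.6,0],"yaw":0,"fingers":1},
    {"dp":[2.1,-5.6,0],"yaw":0,"fingers":1},
    {"dp":[2.1,-5.6,0],"yaw":0,"fingers":1},
    {"dp":[2.1,-5.6,0],"yaw":0,"fingers":1},
    {"dp":[2.1,-5.6,0],"yaw":0,"fingers":1},
  ],
  force=40,
)

```text
time: 1.45
ee_pos: [0.427, 0.1467, 0.2318]
orientation: [0.001, 0.178, 0.984, 0.001]
ft_force: [0.9, 0.4, 1.1]
grip_width: 1.003
```

>>> arm_command(
  commands=[
    {"dp":[5.9,-1.8,0],"yaw":0,"fingers":1},
    {"dp":[5.9,-1.8,0],"yaw":0,"fingers":1},
    {"dp":[6,-1.9,-3],"yaw":0,"fingers":1},
    {"dp":[0,0,-4],"yaw":0,"fingers":1},
    {"dp":[0,0,0],"yaw":0,"fingers":1},
  ],
)

```text
time: 2.08
ee_pos: [0.5957, 0.095, 0.1611]
orientation: [-0.004, 0.179, 0.984, -0.002]
ft_force: [-0.4, -0.7, -0.1]
grip_width: 1.002
```

```bash
python3 - <<'E'
from h import *
f=frame('wrist'); save(f,'w1'); W=cloud(f)
m=(np.hypot(W[...,0]-.605,W[...,1]-.0915)<.045)&(W[...,2]>.042)&(W[...,2]<.054); p=W[m]
print(state()['ee_pos'],len(p),cv2.minAreaRect((p[:,:2]*1000).astype(np.float32)),p[:,2].mean())
E
```

```text
[0.59712645 0.09555281 0.16359325] 2783 ((602.475341796875, 93.69168853759766), (27.524364471435547, 60.000423431396484), 68.54618072509766) 0.047912325471589697
```

View pics/w1.png

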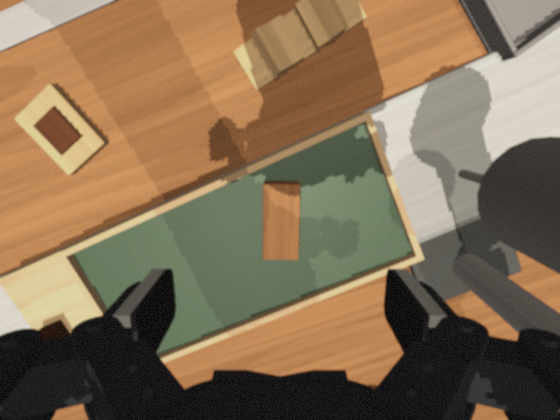

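>>> arm_command(
  commands=[
    {"dp":[0.6,-0.2,-4],"yaw":-0.02,"fingers":1},
    {"dp":[0,0,-5],"yaw":0,"fingers":1},
    {"dp":[0,0,-3.7],"yaw":0,"fingers":1},
    {"dp":[0,0,0],"yaw":0,"fingers":0},
    {"dp":[0,0,0],"yaw":0,"fingers":0},
    {"dp":[0,0,0],"yaw":0,"fingers":0},
    {"dp":[0,0,0],"yaw":0,"fingers":0},
    {"dp":[0,0,0],"yaw":0,"fingers":0},
  ],
)

```text
time: 3.12
ee_pos: [0.6061, 0.0939, 0.0402]
orientation: [0.002, 0.188, 0.982, 0.001]
ft_force: [0.2, -0.0, 6.7]
grip_width: 0.312
```

>>> arm_command(
  commands=[
    {"dp":[0,0,5],"yaw":0,"fingers":0},
    {"dp":[-3,0,5],"yaw":0,"fingers":0},
    {"dp":[-5.5,1.5,0],"yaw":0,"fingers":0},
    {"dp":[-4,4.5,0],"yaw":0,"fingers":0},
    {"dp":[-0.5,6,0],"yaw":0,"fingers":0},
    {"dp":[0,6,0],"yaw":0,"fingers":0},
    {"dp":[0,6,0],"yaw":0,"fingers":0},
    {"dp":[0,0,0],"yaw":0,"fingers":0},
  ],
)

```text
time: 4.12
ee_pos: [0.4727, 0.3406, 0.1384]
orientation: [0.0, 0.184, 0.983, 0.002]
ft_force: [0.0, -0.5, -0.9]
grip_width: 0.315
```

>>> arm_command(
  commands=[
    {"dp":[0.3,0,-5.5],"yaw":0,"fingers":0},
    {"dp":[0,0,-5],"yaw":0,"fingers":0},
    {"dp":[0,0,-1.1],"yaw":0,"fingers":0},
    {"dp":[0,0,0],"yaw":0,"fingers":0},
    {"dp":[0,0,0],"yaw":0,"fingers":0.6},
    {"dp":[0,0,0],"yaw":0,"fingers":0.6},
    {"dp":[0,0,4],"yaw":0,"fingers":0.6},
    {"dp":[0,0,6],"yaw":0,"fingers":0.6},
  ],
)

```text
time: 5.12
ee_pos: [0.4762, 0.3329, 0.1221]
orientation: [-0.001, 0.188, 0.982, -0.001]
ft_force: [-0.2, 0.8, -0.2]
grip_width: 0.599
```

```bash
python3 - <<'E'
from h import *
f=frame('side'); save(f,'d2',(190,80,390,310),2.6)
E
```

```text
(no output)
```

View pics/d2.png

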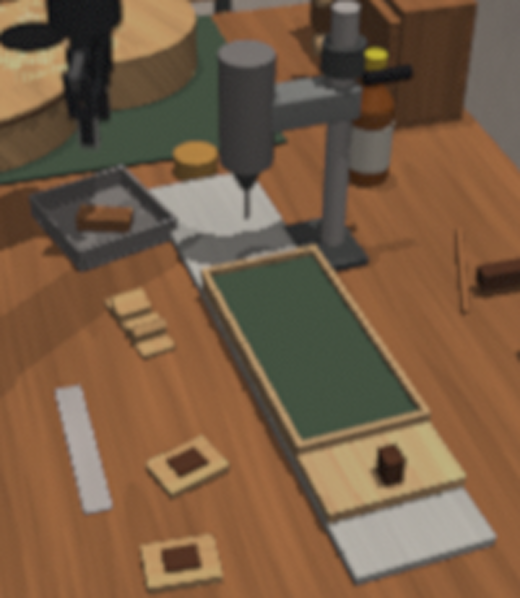

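>>> arm_command(
  commands=[
    {"dp":[0,-5.5,0],"yaw":-0.15,"fingers":0.7},
    {"dp":[0,-5.5,0],"yaw":-0.15,"fingers":0.7},
    {"dp":[0,-5.5,0],"yaw":-0.15,"fingers":0.7},
    {"dp":[0,-5.5,0],"yaw":-0.15,"fingers":0.7},
    {"dp":[1,-5.5,0],"yaw":-0.15,"fingers":0.7},
    {"dp":[4,-4.5,0],"yaw":-0.15,"fingers":0.7},
    {"dp":[4,-4.5,0],"yaw":-0.15,"fingers":0.7},
    {"dp":[4,-4.5,0],"yaw":-0.08,"fingers":0.7},
  ],
)

```text
time: 6.18
ee_pos: [0.6091, -0.0776, 0.1226]
orientation: [0.001, 0.686, 0.728, 0.001]
ft_force: [-0.4, 0.7, 0.4]
grip_width: 0.699
```

>>> arm_command(
  commands=[
    {"dp":[2,-3,0],"yaw":0,"fingers":0.7},
    {"dp":[0,0,0],"yaw":0,"fingers":0.7},
    {"dp":[0,0,0],"yaw":0,"fingers":0.7},
  ],
)

```text
time: 6.55
ee_pos: [0.627, -0.1057, 0.1217]
orientation: [-0.0, 0.685, 0.729, 0.001]
ft_force: [-0.0, 0.0, -1.1]
grip_width: 0.701
```

```bash
python3 - <<'E'
from h import *
f=frame('wrist'); save(f,'w2'); W=cloud(f)
m=(np.hypot(W[...,0]-.634,W[...,1]+.135)<.04)&(W[...,2]>.05)&(W[...,2]<.064); p=W[m]
s=state();q=s['orientation'];print(s['ee_pos'],2*np.degrees(np.arctan2(q[2],q[1]))-90,len(p),cv2.minAreaRect((p[:,:2]*1000).astype(np.float32)),p[:,2].mean())
E
```

```text
[ 0.62688045 -0.10496141  0.12164077] 3.6422472273182933 954 ((631.7324829101562, -132.69456481933594), (17.56378936767578, 22.72480583190918), 3.560812473297119) 0.05639694980499214
```

View pics/w2.png

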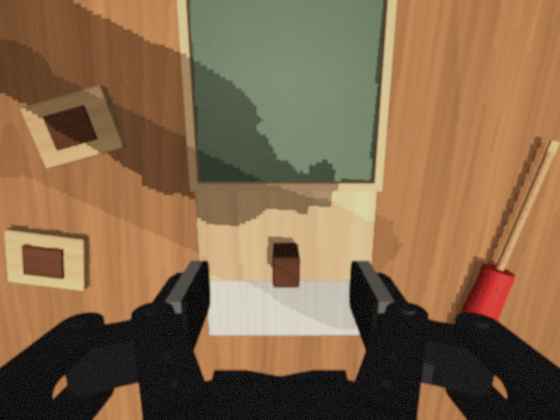

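>>> arm_command(
  commands=[
    {"dp":[0.5,-2.8,-3],"yaw":0,"fingers":0.7},
    {"dp":[0,0,-3],"yaw":0,"fingers":0.7},
    {"dp":[0,0,-2.5],"yaw":0,"fingers":0.7},
    {"dp":[0,0,0],"yaw":0,"fingers":0},
    {"dp":[0,0,0],"yaw":0,"fingers":0},
    {"dp":[0,0,0],"yaw":0,"fingers":0},
    {"dp":[0.1,-1.5,0],"yaw":0,"fingers":0},
    {"dp":[0.1,-1.5,0],"yaw":0,"fingers":0},
  ],
  force=60,
)

```text
time: 7.6
ee_pos: [0.6349, -0.163, 0.0382]
orientation: [-0.001, 0.684, 0.729, 0.001]
ft_force: [-2.1, 3.7, 5.2]
grip_width: 0.191
```

>>> arm_command(
  commands=[
    {"dp":[0.1,-1.2,0],"yaw":0,"fingers":0},
    {"dp":[0.03,-0.8,0],"yaw":0,"fingers":0},
    {"dp":[0.02,-0.4,0],"yaw":0,"fingers":0},
    {"dp":[0,0,0],"yaw":0,"fingers":0},
  ],
)

```text
time: 8.1
ee_pos: [0.6363, -0.1857, 0.0381]
orientation: [-0.002, 0.684, 0.729, 0.002]
ft_force: [-3.6, 6.9, 8.6]
grip_width: 0.195
```

>>> arm_command(
  commands=[
    {"dp":[0.02,-0.3,0],"yaw":0,"fingers":0},
    {"dp":[0,-0.2,0],"yaw":0,"fingers":0},
    {"dp":[0,0,0],"yaw":0,"fingers":0},
    {"dp":[0,0,0],"yaw":0,"fingers":0},
  ],
)

```text
time: 8.6
ee_pos: [0.6363, -0.1857, 0.0381]
orientation: [-0.005, 0.684, 0.73, 0.004]
ft_force: [-6.0, 14.4, 14.1]
grip_width: 0.193
```

>>> arm_command(
  commands=[
    {"dp":[0,0.4,0],"yaw":0,"fingers":0.7},
    {"dp":[0,0,0],"yaw":0,"fingers":0.7},
    {"dp":[0,0,4],"yaw":0,"fingers":0.7},
    {"dp":[0,0,5],"yaw":0.18,"fingers":0.7},
    {"dp":[-4,0.6,2],"yaw":0.18,"fingers":0.7},
    {"dp":[-4,0.6,0],"yaw":0.18,"fingers":0.7},
    {"dp":[-4,0.6,0],"yaw":0.18,"fingers":0.7},
    {"dp":[-4.6,0.7,0],"yaw":0.18,"fingers":0.7},
  ],
  force=20,
)

```text
time: 9.6
ee_pos: [0.4688, -0.1657, 0.1466]
orientation: [0.001, 0.298, 0.955, -0.0]
ft_force: [0.7, -0.1, 0.5]
grip_width: 0.701
```

>>> arm_command(
  commands=[
    {"dp":[0,0,0],"yaw":0.18,"fingers":0.7},
    {"dp":[0,0,0],"yaw":0.18,"fingers":0.7},
    {"dp":[0,0,0],"yaw":0.18,"fingers":0.7},
    {"dp":[0,0,0],"yaw":0,"fingers":0.7},
  ],
)

```text
time: 10.1
ee_pos: [0.4697, -0.1657, 0.1466]
orientation: [0.0, 0.036, 0.999, -0.0]
ft_force: [0.8, 0.8, 0.1]
grip_width: 0.697
```

```bash
cat >> h.py <<'E'
def jaw(): 
    q=state()['orientation']; return 2*np.degrees(np.arctan2(q[2],q[1]))-90
def blob(W,c,r,z0,z1):
    m=(np.hypot(W[...,0]-c[0],W[...,1]-c[1])<r)&(W[...,2]>z0)&(W[...,2]<z1); p=W[m]
    if len(p)<5: return None
    (cx,cy),(a,b),t=cv2.minAreaRect((p[:,:2]*1000).astype(np.float32))
    if a<b: a,b,t=b,a,t+90
    return dict(n=len(p),c=(round(cx,1),round(cy,1)),size=(round(a,1),round(b,1)),longang=round((t+90)%180-90,1),z=round(float(np.median(p[:,2])),4))
E
python3 - <<'E'
from h import *
f=frame('wrist'); save(f,'w3'); W=cloud(f)
s=state();print(s['ee_pos'],jaw(),s['ft_force'])
print(blob(W,(.447,-.157),.045,.006,.02));print(blob(W,(.478,-.055),.045,.006,.02))
E
```

```text
[ 0.46968781 -0.16553851  0.14649694] 85.79816485340908 [ 0.61184641 -0.28468683 -0.43966521]
{'n': 4081, 'c': (445.5, -156.0), 'size': (60.2, 44.1), 'longang': -4.1, 'z': 0.0103}
{'n': 3920, 'c': (475.5, -53.2), 'size': (60.1, 44.3), 'longang': 18.2, 'z': 0.0103}
```

View pics/w3.png

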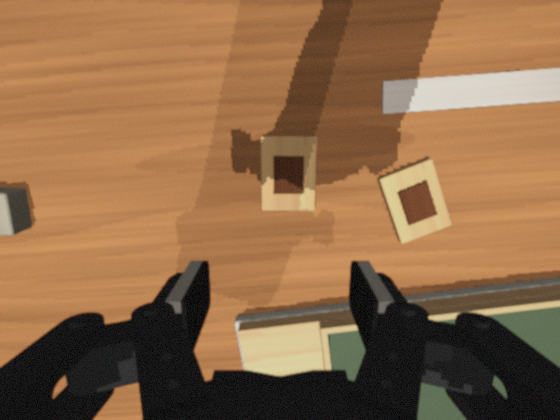

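>>> arm_command(
  commands=[
    {"dp":[-0.3,0.8,-5],"yaw":0,"fingers":0.7},
    {"dp":[0,0,-5],"yaw":0,"fingers":0.7},
    {"dp":[0,0,-3.5],"yaw":0,"fingers":0.7},
    {"dp":[0,0,-1],"yaw":0,"fingers":0.7},
    {"dp":[0,0,0],"yaw":0,"fingers":0.7},
    {"dp":[0,0,0],"yaw":0,"fingers":0},
    {"dp":[0,0,0],"yaw":0,"fingers":0},
    {"dp":[0,0,0],"yaw":0,"fingers":0},
  ],
  force=20,
)

```text
time: 11.15
ee_pos: [0.4683, -0.1571, 0.003]
orientation: [0.002, 0.035, 0.999, -0.0]
ft_force: [-0.9, -0.7, 7.6]
grip_width: 0.508
```

Gripped (0.508 ≈ 43–44 mm). Lift and see whether the free end swings down.

>>> arm_command(
  commands=[
    {"dp":[0,0,3],"yaw":0,"fingers":0},
    {"dp":[0,0,5],"yaw":0,"fingers":0},
    {"dp":[0,0,5],"yaw":0,"fingers":0},
    {"dp":[0,0,0],"yaw":0,"fingers":0},
  ],
)

```text
time: 11.65
ee_pos: [0.4701, -0.1574, 0.1357]
orientation: [0.005, 0.034, 0.999, -0.0]
ft_force: [0.2, -1.3, -0.1]
grip_width: 0.504
```

```bash
python3 - <<'E'
from h import *
f=frame('side'); save(f,'d3',(190,150,350,310),3.5)
f=frame('wrist'); save(f,'w4')
s=state();print(s['ee_pos'],jaw(),s['ft_force'])
E
```

```text
[ 0.46687653 -0.15627352  0.13187661] 86.06887056376837 [-0.55195691  0.94185883 -0.49810352]
```

View pics/d3.png

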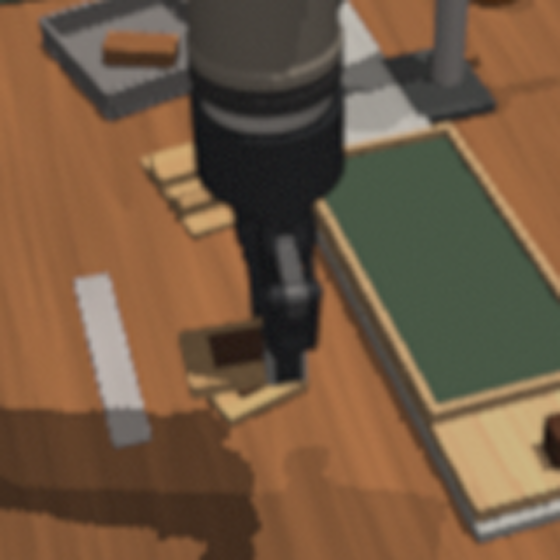

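View pics/w4.png

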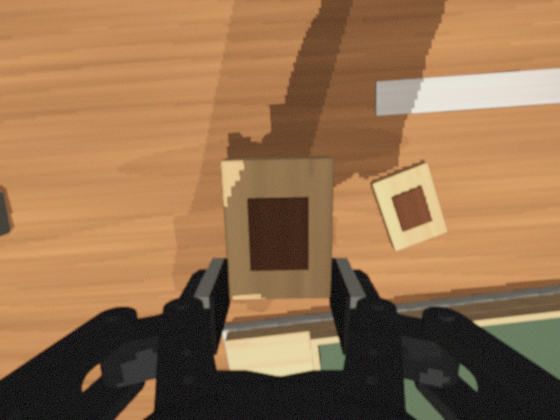

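```bash
cat >> h.py <<'E'
def plane(f,u0,v0,u1,v1,zmin=.05):
    W=cloud(f)[v0:v1,u0:u1].reshape(-1,3); W=W[np.isfinite(W[:,2])&(W[:,2]>zmin)]
    c=np.median(W,0); U,S,V=np.linalg.svd(W-W.mean(0),full_matrices=False); n=V[2]*np.sign(V[2][2])
    return W.mean(0).round(4),n.round(3),S.round(4),len(W)
E
python3 - <<'E'
from h import *
f=frame('wrist'); print(plane(f,232,170,325,195)); W=cloud(f)
for v in range(150,300,10): print(v,W[v,240].round(4),W[v,280].round(4))
E
```

```text
(array([ 0.4229, -0.1529,  0.1388]), array([ 0.012, -0.003,  1.   ]), array([0.5061, 0.1374, 0.0295]), 2316)
150 [ 4.204e-01 -1.825e-01  2.000e-04] [ 4.225e-01 -1.517e-01  3.000e-04]
160 [ 0.4132 -0.1668  0.1394] [ 0.4143 -0.1515  0.139 ]
170 [ 0.4172 -0.1673  0.1383] [ 0.418  -0.1518  0.14  ]
180 [ 0.4211 -0.1677  0.1384] [ 0.4222 -0.1521  0.138 ]
190 [ 0.4251 -0.1681  0.1385] [ 0.4261 -0.1523  0.1389]
200 [ 0.4288 -0.1683  0.1397] [ 0.4293 -0.1526  0.1424]
210 [ 0.433  -0.1688  0.139 ] [ 0.4334 -0.1529  0.1419]
220 [ 0.4376 -0.1694  0.1375] [ 0.4374 -0.1531  0.1421]
230 [ 0.4414 -0.1697  0.1388] [ 0.4413 -0.1534  0.1426]
240 [ 0.4456 -0.17    0.1392] [ 0.446  -0.1537  0.1412]
250 [ 0.45   -0.1705  0.1389] [ 0.4502 -0.154   0.1415]
260 [ 0.4547 -0.171   0.1383] [ 0.4543 -0.1543  0.142 ]
270 [ 0.4587 -0.1713  0.1394] [ 0.4599 -0.1547  0.1393]
280 [ 0.464  -0.172   0.1378] [ 0.4645 -0.155   0.1392]
290 [ 0.4679 -0.1722  0.1393] [ 0.4694 -0.1553  0.1387]
```

```bash
python3 - <<'E'
from h import *
a=np.radians(11.3); ex=np.array([np.cos(a),np.sin(a)]); ey=np.array([-np.sin(a),np.cos(a)])
for n in ['scene','side']:
    f=frame(n); W=cloud(f); d=W[...,:2]-np.array([.4785,.153]); x=d@ex; y=d@ey
    m=(abs(x)<.025)&(abs(y)<.062)&(W[...,2]<.04)
    yy=y[m]*1000; zz=W[...,2][m]*1000; xx=x[m]*1000
    print(n,'x range of z>4', np.percentile(xx[zz>4],[1,99]).round(1),'y', np.percentile(yy[zz>4],[1,99]).round(1))
    for b in range(-58,60,4):
        k=(yy>=b)&(yy<b+4)&(abs(xx)<12)
        if k.sum(): print(b+2,k.sum(),zz[k].min().round(1),np.median(zz[k]).round(1),zz[k].max().round(1))
E
```

```text
scene x range of z>4 [-17.8  17.7] y [-48.2  45. ]
-56 14 -1.6 0.1 1.2
-52 15 -2.0 -0.0 2.7
-48 14 3.1 5.7 8.3
-44 10 4.2 5.6 6.7
-40 14 3.8 5.4 6.7
-36 15 4.8 6.0 7.4
-32 20 5.2 6.5 18.7
-28 21 6.0 21.6 24.4
-24 10 20.4 22.4 24.0
-20 12 18.6 19.0 21.5
-16 15 15.0 17.0 19.3
-12 13 14.1 15.8 17.1
-8 16 13.3 15.9 16.8
-4 10 3.9 11.5 17.1
0 12 4.1 6.0 7.9
4 15 4.4 6.0 7.2
8 22 4.4 12.7 17.7
12 14 14.5 15.8 17.2
16 16 13.5 15.8 17.5
20 16 15.6 17.6 19.5
24 17 17.2 20.1 22.7
28 15 20.7 22.8 23.8
32 11 4.4 20.4 23.7
36 11 4.9 6.4 7.4
40 14 3.3 5.6 7.9
44 8 5.0 5.9 7.9
48 1 5.4 5.4 5.4
52 1 0.1 0.1 0.1
side x range of z>4 [-16.3  11.7] y [-51.1  46.3]
-56 8 -3.7 -0.4 8.6
-52 15 -1.4 0.6 6.7
-48 18 -1.9 3.8 8.6
-44 8 3.6 5.8 6.9
-40 10 3.3 5.9 7.5
-36 10 1.9 5.0 7.4
-32 21 5.0 11.9 24.7
-28 11 4.2 11.9 24.6
-24 1 20.0 20.0 20.0
-20 1 17.6 17.6 17.6
-16 2 15.8 16.5 17.3
-12 4 14.2 15.2 16.2
-8 5 13.2 14.3 14.8
-4 1 14.3 14.3 14.3
4 10 8.4 11.4 17.0
8 15 5.2 12.4 18.5
12 10 5.5 16.1 18.5
16 11 15.4 16.0 21.2
20 13 15.3 17.8 23.8
24 14 16.7 19.9 25.1
28 7 17.9 21.6 23.6
32 1 19.6 19.6 19.6
48 2 3.0 3.6 4.2
56 2 0.2 0.7 1.2
60 8 -1.8 0.9 2.1
```

>>> arm_command(
  commands=[
    {"dp":[0.4,2.8,0],"yaw":-0.163,"fingers":0},
    {"dp":[0.4,2.8,0],"yaw":-0.163,"fingers":0},
    {"dp":[0.4,2.8,0],"yaw":-0.163,"fingers":0},
    {"dp":[0.3,2.8,0],"yaw":-0.163,"fingers":0},
    {"dp":[0.3,2.8,0],"yaw":-0.163,"fingers":0},
    {"dp":[0.3,2.8,0],"yaw":-0.163,"fingers":0},
    {"dp":[0.3,2.8,0],"yaw":-0.163,"fingers":0},
    {"dp":[0.2,2.8,0],"yaw":-0.163,"fingers":0},
  ],
)

```text
time: 12.9
ee_pos: [0.492, 0.0681, 0.1301]
orientation: [-0.001, 0.636, 0.772, -0.001]
ft_force: [0.4, -0.1, -0.3]
grip_width: 0.504
```

```bash
python3 - <<'E'
from h import *
f=frame('wrist'); save(f,'w5'); W=cloud(f); a=np.radians(11.3); ex=np.array([np.cos(a),np.sin(a)]); ey=np.array([-np.sin(a),np.cos(a)])
s=state();print(s['ee_pos'],jaw(),s['ft_force'])
d=W[...,:2]-np.array([.4785,.153]); x=d@ex*1000; y=d@ey*1000; z=W[...,2]*1000
m=(abs(x)<40)&(abs(y)<70)&(z<40)&(z>3.2)
print(cv2.minAreaRect(W[m][:,:2].astype(np.float32)*1000))
for b in range(-58,60,3):
    k=(y>=b)&(y<b+3)&(abs(x)<12)&(z<40)
    if k.sum(): print(b+1.5,k.sum(),np.percentile(z[k],[5,50,95]).round(1))
m2=(z>4)&(z<40)&(abs(y)<60)&(abs(x)<40);print(np.percentile(x[m2],[1,99]),np.percentile(y[m2],[1,99]))
E
```

```text
[0.49230745 0.0729634  0.12998573] 11.13241137080982 [ 0.80931463  4.73028434 -0.18253231]
((476.5248718261719, 156.6025848388672), (34.109493255615234, 98.28291320800781), 11.26677417755127)
-44.5 82 [4.9 6.1 7.2]
-41.5 126 [5.  6.1 7.2]
-38.5 140 [4.9 6.1 7. ]
-35.5 141 [4.8 6.2 7.1]
-32.5 132 [5.1 6.1 7.1]
-29.5 101 [ 5.4 18.1 19.6]
-26.5 136 [19.6 21.7 24. ]
-23.5 169 [21.5 23.  24.7]
-20.5 136 [19.5 20.9 22. ]
-17.5 169 [17.3 18.7 20.3]
-14.5 136 [15.1 16.7 18. ]
-11.5 169 [14.9 16.  17.1]
-8.5 135 [14.8 16.  17. ]
-5.5 169 [14.9 16.1 17.1]
-2.5 99 [5.2 6.  7.1]
0.5 165 [4.7 6.  7.2]
3.5 132 [4.9 6.2 7.3]
6.5 160 [5.1 6.1 7.2]
9.5 209 [ 5.6 15.5 17. ]
12.5 157 [14.8 16.1 17.3]
15.5 162 [14.9 15.9 17.1]
18.5 179 [14.8 16.1 17.3]
21.5 201 [16.6 17.8 19.5]
24.5 193 [18.2 20.  21.7]
27.5 202 [20.5 22.1 23.6]
30.5 164 [21.7 23.2 24.6]
33.5 132 [17.  19.2 21.5]
36.5 38 [ 5.3  6.3 16.1]
39.5 165 [5.  6.  7.1]
42.5 165 [4.9 6.1 7.1]
45.5 171 [5.  6.1 7.3]
48.5 167 [4.9 6.  7.1]
51.5 149 [4.8 6.  7. ]
54.5 104 [-1.3  0.1  1.4]
57.5 167 [-1.4 -0.1  1.1]
60.5 131 [-1.3 -0.1  1.4]
[-17.92911955  15.51912375] [-43.8050698   51.73219295]
```

View pics/w5.png

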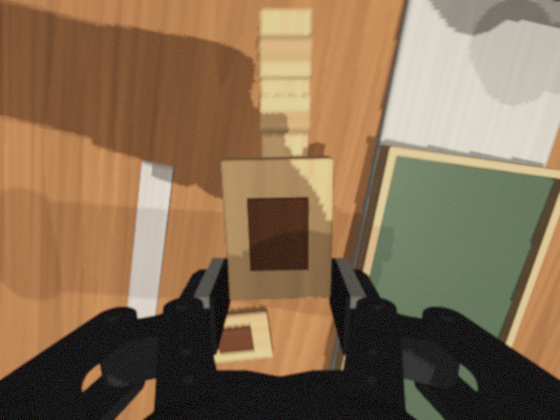

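>>> arm_command(
  commands=[
    {"dp":[0.5,5,0],"yaw":0.04,"fingers":0},
    {"dp":[0.5,5,0],"yaw":0.04,"fingers":0},
    {"dp":[0.5,5,0],"yaw":0,"fingers":0},
    {"dp":[0,1,-4],"yaw":0,"fingers":0},
    {"dp":[0,0,0],"yaw":0,"fingers":0},
  ],
)

```text
time: 13.58
ee_pos: [0.5044, 0.2268, 0.0877]
orientation: [-0.002, 0.601, 0.799, -0.004]
ft_force: [0.1, -1.3, 0.0]
grip_width: 0.502
```

```bash
python3 - <<'E'
from h import *
f=frame('wrist'); save(f,'w6'); W=cloud(f)
s=state();print(s['ee_pos'],jaw(),s['ft_force'])
m=(W[...,2]>.022)&(W[...,2]<.032)&(W[...,1]>.25)&(abs(W[...,0]-.48)<.1)
p=W[m]; print(len(p),cv2.minAreaRect(p[:,:2].astype(np.float32)*1000),np.median(p[:,2]))
for v in range(60,175,6): print(v,W[v,280].round(4))
E
```

```text
[0.50622994 0.2259287  0.08957803] 15.960538792342618 [ 0.15773639  0.11128015 -0.05950731]
6920 ((482.88385009765625, 314.3313293457031), (120.63996887207031, 76.58506774902344), 16.448610305786133) 0.02646849343961473
60 [0.476  0.3215 0.0228]
66 [0.4763 0.3204 0.0082]
72 [0.477  0.3177 0.004 ]
78 [0.4779 0.3145 0.0042]
84 [0.4789 0.3112 0.0043]
90 [0.4798 0.3079 0.0041]
96 [0.4808 0.3045 0.0046]
102 [0.4818 0.3012 0.0032]
108 [0.4828 0.2978 0.0044]
114 [0.4837 0.2944 0.0032]
120 [0.4847 0.291  0.0049]
126 [0.4857 0.2875 0.0041]
132 [nan nan nan]
138 [0.4878 0.2804 0.0045]
144 [0.4885 0.2785 0.0275]
150 [ 4.899e-01  2.729e-01 -2.000e-04]
156 [ 0.491   0.2691 -0.0005]
162 [0.4895 0.2766 0.0939]
168 [0.4902 0.2744 0.094 ]
174 [0.4908 0.2721 0.0943]
```

View pics/w6.png

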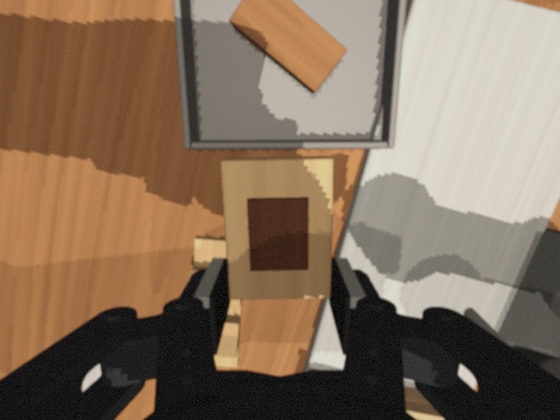

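```bash
python3 - <<'E'
from h import *
f=frame('side'); W=cloud(f)
for yy in (.2,.23,.26,.29):
    m=(abs(W[...,1]-yy)<.006)&(W[...,0]>.5)&(W[...,0]<.6)&(W[...,2]<.05)
    p=W[m]; o=np.argsort(p[:,0]); p=p[o]
    print(yy,[(round(float(p[(p[:,0]>=x)&(p[:,0]<x+.008),2].mean()),4) if ((p[:,0]>=x)&(p[:,0]<x+.008)).any() else None, round(x,3)) for x in np.arange(.51,.6,.008)])
E
```

```text
0.2 [(-0.0003, np.float64(0.51)), (-0.0011, np.float64(0.518)), (-0.0009, np.float64(0.526)), (0.0004, np.float64(0.534)), (-0.0009, np.float64(0.542)), (0.007, np.float64(0.55)), (0.0124, np.float64(0.558)), (0.011, np.float64(0.566)), (0.0117, np.float64(0.574)), (0.012, np.float64(0.582)), (0.0116, np.float64(0.59)), (0.0109, np.float64(0.598))]
0.23 [(-0.0005, np.float64(0.51)), (-0.0008, np.float64(0.518)), (0.0006, np.float64(0.526)), (-0.0003, np.float64(0.534)), (0.0034, np.float64(0.542)), (0.0104, np.float64(0.55)), (0.0117, np.float64(0.558)), (0.0115, np.float64(0.566)), (0.0109, np.float64(0.574)), (0.0119, np.float64(0.582)), (0.0112, np.float64(0.59)), (0.0126, np.float64(0.598))]
0.26 [(-0.0002, np.float64(0.51)), (-0.0011, np.float64(0.518)), (-0.0005, np.float64(0.526)), (-0.0001, np.float64(0.534)), (0.0058, np.float64(0.542)), (0.0113, np.float64(0.55)), (0.0111, np.float64(0.558)), (0.0115, np.float64(0.566)), (0.0112, np.float64(0.574)), (0.0118, np.float64(0.582)), (0.0115, np.float64(0.59)), (0.0094, np.float64(0.598))]
0.29 [(0.0185, np.float64(0.51)), (0.0128, np.float64(0.518)), (0.0138, np.float64(0.526)), (0.0137, np.float64(0.534)), (0.0142, np.float64(0.542)), (0.0169, np.float64(0.55)), (0.011, np.float64(0.558)), (0.0116, np.float64(0.566)), (0.0116, np.float64(0.574)), (0.0109, np.float64(0.582)), (0.0119, np.float64(0.59)), (0.0113, np.float64(0.598))]
```

>>> arm_command(
  commands=[
    {"dp":[-1.6,0.4,-2],"yaw":0,"fingers":0},
    {"dp":[0,0,-3.6],"yaw":0,"fingers":0},
    {"dp":[0,0,0],"yaw":0,"fingers":0},
  ],
)

```text
time: 14.05
ee_pos: [0.4908, 0.2294, 0.0348]
orientation: [-0.0, 0.603, 0.798, -0.002]
ft_force: [0.1, -0.5, 0.1]
grip_width: 0.504
```

>>> arm_command(
  commands=[
    {"dp":[0,0,-0.6],"yaw":0,"fingers":0},
    {"dp":[0,0,-0.6],"yaw":0,"fingers":0},
    {"dp":[0,0,-0.6],"yaw":0,"fingers":0},
  ],
)

```text
time: 14.42
ee_pos: [0.4935, 0.231, 0.0184]
orientation: [0.001, 0.603, 0.798, 0.001]
ft_force: [1.2, -2.0, 4.2]
grip_width: 0.503
```

```bash
python3 - <<'E'
from h import *
f=frame('wrist'); save(f,'w7'); W=cloud(f)
s=state();print(s['ee_pos'],jaw(),s['ft_force'])
for v in range(100,300,10): print(v,W[v,245].round(4))
E
```

```text
[0.49313343 0.23101438 0.01756626] 15.87132727672531 [ 2.77738195 -3.05430264  3.22474764]
100 [0.458  0.2996 0.0044]
110 [0.4588 0.2957 0.0022]
120 [0.46   0.2917 0.0036]
130 [0.461  0.2875 0.0027]
140 [0.4621 0.2834 0.0035]
150 [0.4633 0.2794 0.0049]
160 [0.4643 0.275  0.0039]
170 [0.4673 0.2765 0.04  ]
180 [0.4681 0.273  0.0391]
190 [0.469  0.2691 0.0372]
200 [0.4699 0.2654 0.0366]
210 [0.4708 0.262  0.0374]
220 [0.4717 0.2572 0.0338]
230 [0.4727 0.2531 0.0331]
240 [0.4737 0.2487 0.0317]
250 [0.4747 0.2438 0.0297]
260 [0.4758 0.2395 0.0293]
270 [0.477  0.2342 0.0271]
280 [0.4781 0.2293 0.026 ]
290 [0.4793 0.2247 0.0257]
```

View pics/w7.png

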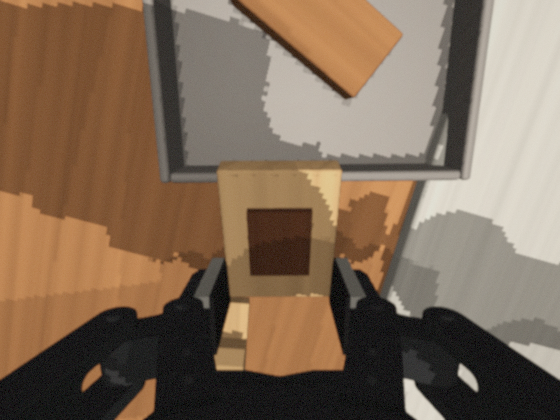

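>>> arm_command(
  commands=[
    {"dp":[0,0,-0.5],"yaw":0,"fingers":0},
    {"dp":[0,0,-0.5],"yaw":0,"fingers":0},
    {"dp":[-0.2,0.7,0],"yaw":0,"fingers":0},
    {"dp":[-0.2,0.7,0.1],"yaw":0,"fingers":0},
    {"dp":[0,0,0],"yaw":0,"fingers":0},
  ],
)

```text
time: 15.1
ee_pos: [0.4872, 0.2445, 0.0082]
orientation: [0.0, 0.602, 0.798, -0.001]
ft_force: [0.9, -4.9, 4.0]
grip_width: 0.506
```

```bash
cat >> h.py <<'E'
def tilt(f,cols=(240,245,250,310,315,320),a=None,v0=90,v1=330):
    # tilt of the plank along direction perpendicular to jaw, from wrist depth columns
    j=np.radians(jaw()+90); e=np.array([np.cos(j),np.sin(j)]); W=cloud(f); t=state()['ee_pos']
    out=[]
    for u in cols:
        for v in range(v0,v1,3):
            w=W[v,u]
            if np.isfinite(w[2]) and w[2]>t[2]+.004 and w[2]<t[2]+.075: out.append(((w[:2]-t[:2])@e*1000,(w[2]-t[2])*1000))
    return np.array(out).round(1)
E
python3 - <<'E'
from h import *
f=frame('wrist'); save(f,'w8'); s=state();print(s['ee_pos'],jaw(),s['ft_force'])
p=tilt(f); print(len(p)); print(p[::8].tolist())
c=np.polyfit(p[:,0],p[:,1],1); print(np.degrees(np.arctan(c[0])))
E
```

```text
[0.4872062  0.24453356 0.008211  ] 15.940398416662504 [ 1.11254186 -5.0061634   3.33847144]
199
[[45.0, 34.9], [38.6, 39.8], [27.4, 30.5], [12.7, 17.2], [45.0, 34.9], [38.9, 41.0], [27.8, 31.5], [12.9, 17.6], [44.0, 34.8], [37.7, 39.9], [26.8, 31.7], [13.8, 22.3], [76.7, 13.6], [40.5, 39.7], [30.5, 33.1], [19.8, 28.0], [77.7, 13.5], [42.1, 38.7], [33.6, 36.4], [20.7, 24.5], [4.3, 10.1], [72.9, 6.8], [39.8, 40.6], [27.6, 30.8], [13.1, 17.9]]
13.378701018596589
```

View pics/w8.png

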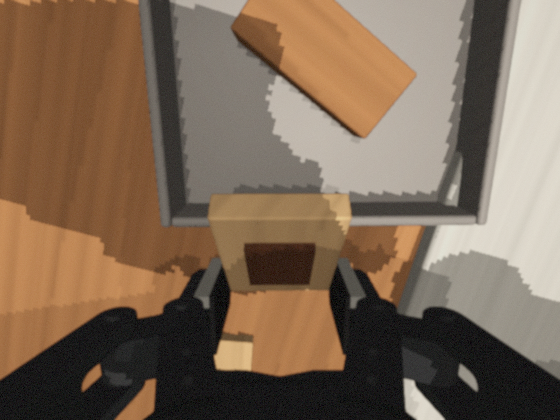

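>>> arm_command(
  commands=[
    {"dp":[-0.15,0.5,0.2],"yaw":0,"fingers":0},
    {"dp":[-0.15,0.5,0.2],"yaw":0,"fingers":0},
    {"dp":[-0.14,0.45,0.1],"yaw":0,"fingers":0},
    {"dp":[0,0,0],"yaw":0,"fingers":0},
  ],
)

```text
time: 15.65
ee_pos: [0.4848, 0.2535, 0.0136]
orientation: [0.003, 0.604, 0.797, -0.003]
ft_force: [3.0, -14.1, 7.9]
grip_width: 0.507
```

```bash
python3 - <<'E'
from h import *
f=frame('wrist'); save(f,'w9'); s=state();print(s['ee_pos'],jaw(),s['ft_force'])
p=tilt(f,(242,318)); print(p[::3].tolist())
E
```

```text
[0.48475556 0.2535217  0.01358005] 15.74537452519671 [  2.36710589 -14.60093342   7.69452906]
[[42.3, 34.4], [40.1, 37.3], [38.2, 40.5], [36.1, 42.9], [31.8, 38.8], [26.6, 33.3], [21.8, 29.5], [15.5, 23.0], [8.7, 16.3], [1.2, 9.2], [77.1, 8.5], [74.0, 8.0], [70.9, 8.9], [66.6, 8.9], [42.6, 35.7], [40.5, 38.6], [38.0, 39.6], [35.9, 42.1], [31.8, 38.7], [27.0, 34.0], [21.3, 28.3], [15.0, 21.7], [8.5, 15.9], [0.8, 8.4]]
```

View pics/w9.png

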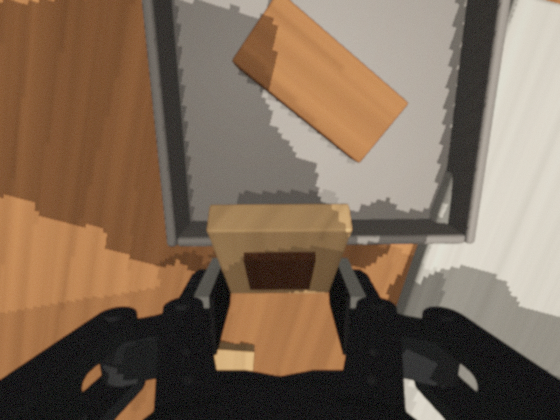

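>>> arm_command(
  commands=[
    {"dp":[-0.1,0.4,0],"yaw":0,"fingers":0},
    {"dp":[-0.1,0.4,0],"yaw":0,"fingers":0},
    {"dp":[0,0,0],"yaw":0,"fingers":0},
    {"dp":[0,0,0],"yaw":0,"fingers":0},
  ],
)

```text
time: 16.2
ee_pos: [0.4838, 0.2564, 0.0134]
orientation: [0.004, 0.605, 0.796, -0.005]
ft_force: [5.0, -21.6, 8.7]
grip_width: 0.507
```

```bash
python3 - <<'E'
from h import *
f=frame('wrist'); save(f,'w10'); s=state();print(s['ee_pos'],jaw(),s['ft_force'])
p=tilt(f,(242,318)); print(p[::3].tolist())
E
```

```text
[0.48383525 0.25648336 0.01335588] 15.59752830321743 [  4.40629339 -21.5698848    8.7266064 ]
[[40.2, 36.6], [37.5, 37.4], [36.0, 41.7], [34.0, 44.2], [29.2, 39.2], [23.7, 33.4], [18.2, 28.5], [11.3, 21.6], [4.2, 15.1], [-4.1, 7.1], [77.0, 9.1], [74.0, 8.4], [70.9, 9.0], [67.7, 8.4], [64.5, 9.2], [61.2, 7.9], [38.7, 38.2], [36.8, 41.4], [34.1, 41.9], [30.4, 39.8], [25.8, 36.0], [20.0, 30.0], [13.8, 24.0], [7.0, 17.8], [-1.1, 10.0]]
```

View pics/w10.png

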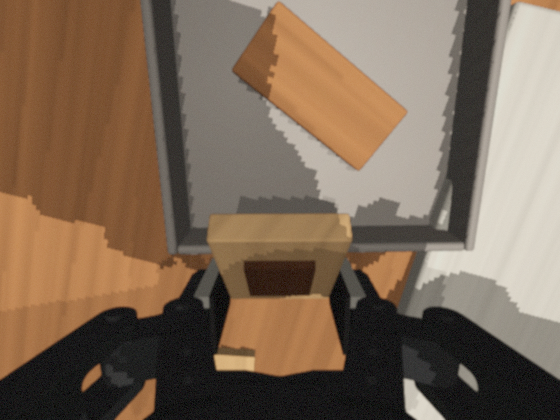

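```bash
python3 - <<'E'
from h import *
print(state()['joint_positions'].round(2))
f=frame('scene'); W=cloud(f)
# sled side profile across x at y=-0.02 world
for yy in (-.04,0.0,.04):
    m=(abs(W[...,1]-yy)<.006)&(W[...,0]>.53)&(W[...,0]<.73)&(W[...,2]<.08); p=W[m]
    for x in np.arange(.54,.72,.006):
        k=(p[:,0]>=x)&(p[:,0]<x+.006)
        if k.any(): print(yy,round(x+.003,3),p[k,2].min().round(4),p[k,2].max().round(4),end=' | ')
    print()
E
```

```text
[-0.88  0.52  0.39  1.97 -0.28  0.7  -0.05]
-0.04 0.561 0.0361 0.0374 | -0.04 0.567 0.0289 0.0383 | -0.04 0.573 0.0284 0.0329 | -0.04 0.579 0.0284 0.0303 | -0.04 0.585 0.0281 0.0317 | -0.04 0.591 0.0291 0.0314 | -0.04 0.597 0.0288 0.0308 | -0.04 0.603 0.0279 0.0308 | -0.04 0.609 0.0282 0.032 | -0.04 0.615 0.0277 0.0304 | -0.04 0.621 0.0269 0.0307 | -0.04 0.627 0.0285 0.0317 | -0.04 0.633 0.0285 0.0307 | -0.04 0.639 0.0285 0.0316 | -0.04 0.645 0.0276 0.0309 | -0.04 0.651 0.0269 0.0308 | -0.04 0.657 0.0278 0.0319 | -0.04 0.663 0.0263 0.0308 | -0.04 0.669 0.0274 0.0302 | -0.04 0.675 0.0282 0.0314 | -0.04 0.687 -0.0022 0.0391 | -0.04 0.693 -0.0015 0.0385 | -0.04 0.699 -0.0026 0.001 | -0.04 0.705 -0.0026 0.0009 | -0.04 0.711 -0.003 0.0014 | -0.04 0.717 -0.0016 0.0004 | 
0.0 0.561 0.0301 0.0384 | 0.0 0.567 0.0283 0.0398 | 0.0 0.573 0.0282 0.0311 | 0.0 0.579 0.0277 0.0307 | 0.0 0.585 0.0282 0.0309 | 0.0 0.591 0.0283 0.0312 | 0.0 0.597 0.0285 0.0309 | 0.0 0.603 0.0279 0.0308 | 0.0 0.609 0.0268 0.0308 | 0.0 0.615 0.0277 0.032 | 0.0 0.621 0.028 0.0314 | 0.0 0.627 0.0274 0.0307 | 0.0 0.633 0.02
[... 434 characters left out ...]
0.04 0.567 0.0277 0.0379 | 0.04 0.573 0.0276 0.032 | 0.04 0.579 0.0278 0.0313 | 0.04 0.585 0.0279 0.0314 | 0.04 0.591 0.0276 0.0314 | 0.04 0.597 0.0287 0.0305 | 0.04 0.603 0.028 0.0311 | 0.04 0.609 0.0283 0.031 | 0.04 0.615 0.0278 0.03 | 0.04 0.621 0.0278 0.031 | 0.04 0.627 0.0271 0.0308 | 0.04 0.633 0.0284 0.0309 | 0.04 0.639 0.0283 0.0311 | 0.04 0.645 0.0282 0.0307 | 0.04 0.651 0.0276 0.031 | 0.04 0.657 0.0273 0.0311 | 0.04 0.663 0.0276 0.0316 | 0.04 0.669 0.0285 0.0311 | 0.04 0.675 0.0301 0.0301 | 0.04 0.681 -0.0013 0.0389 | 0.04 0.687 -0.0015 0.0388 | 0.04 0.693 -0.0019 0.0009 | 0.04 0.699 -0.0021 0.002 | 0.04 0.705 -0.0018 0.0007 | 0.04 0.711 -0.0019 0.0012 | 0.04 0.717 -0.0024 0.0009 |
```

>>> arm_command(
  commands=[
    {"dp":[0.6,-2,0.5],"yaw":0,"fingers":0},
    {"dp":[0.2,-2.5,4],"yaw":0,"fingers":0},
    {"dp":[0.2,-3,4],"yaw":-0.17,"fingers":0},
    {"dp":[0.2,-4,0],"yaw":-0.18,"fingers":0},
    {"dp":[0.2,-4,0],"yaw":-0.18,"fingers":0},
    {"dp":[0.2,-4,0],"yaw":-0.18,"fingers":0},
    {"dp":[0.2,-4,0],"yaw":-0.18,"fingers":0},
    {"dp":[0.2,-1,0],"yaw":-0.18,"fingers":0},
  ],
)

```text
time: 17.3
ee_pos: [0.5007, 0.0217, 0.0983]
orientation: [-0.001, 0.927, 0.376, -0.0]
ft_force: [0.3, 0.5, -0.9]
grip_width: 0.511
```

>>> arm_command(
  commands=[
    {"dp":[0,0,0],"yaw":-0.18,"fingers":0},
    {"dp":[0,0,0],"yaw":-0.18,"fingers":0},
    {"dp":[0,0,0],"yaw":-0.18,"fingers":0},
    {"dp":[0,0,0],"yaw":-0.18,"fingers":0},
    {"dp":[0,0,0],"yaw":0,"fingers":0},
  ],
)

```text
time: 17.92
ee_pos: [0.501, 0.0246, 0.0978]
orientation: [-0.0, 1.0, 0.031, -0.001]
ft_force: [-0.2, -0.6, -1.0]
grip_width: 0.508
```

```bash
python3 - <<'E'
from h import *
f=frame('wrist'); save(f,'w11'); s=state();print(s['ee_pos'],jaw(),s['ft_force'],s['joint_positions'].round(2))
p=tilt(f,(242,318)); print(p[::3].tolist())
E
```

```text
[0.50106798 0.02436561 0.09798212] -86.35014624284281 [-1.06061569 -0.64710599 -0.78437966] [-0.88  0.44  0.94  2.04 -0.46  0.88 -1.2 ]
[[37.2, 35.9], [35.5, 40.1], [32.9, 40.8], [30.3, 41.6], [25.4, 36.6], [20.7, 32.7], [15.2, 27.8], [8.4, 20.6], [2.0, 15.3], [-7.0, 5.9], [36.3, 39.5], [33.7, 40.6], [31.4, 42.2], [27.7, 40.0], [22.5, 34.5], [17.0, 29.3], [10.8, 23.1], [4.0, 16.8], [-4.2, 8.7]]
```

View pics/w11.png

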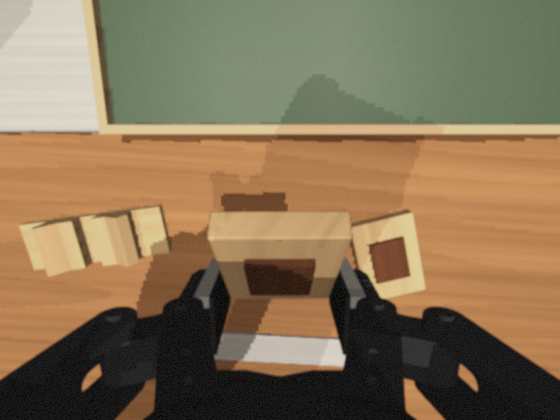

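>>> arm_command(
  commands=[
    {"dp":[2.2,0.1,-3],"yaw":0,"fingers":0},
    {"dp":[0,0,-4],"yaw":0,"fingers":0},
    {"dp":[0,0,-1.8],"yaw":0,"fingers":0},
    {"dp":[0,0,0],"yaw":0,"fingers":0},
  ],
)

```text
time: 18.48
ee_pos: [0.5224, 0.024, 0.0097]
orientation: [-0.0, 1.0, 0.03, -0.001]
ft_force: [-0.2, 0.3, -0.6]
grip_width: 0.505
```

```bash
python3 - <<'E'
from h import *
f=frame('wrist'); save(f,'w12'); s=state();print(s['ee_pos'],jaw(),s['ft_force'])
W=cloud(f)
j=np.radians(jaw()+90); e=np.array([np.cos(j),np.sin(j)])
for v in range(100,215,5):
    w=W[v,200]; print(v,((w[:2]-s['ee_pos'][:2])@e*1000).round(1),(w[2]*1000).round(1),end=';')
p=tilt(f,(242,318)); print(p[::3].tolist())
E
```

```text
[0.52344207 0.02387269 0.01072184] -86.59905886488971 [-0.08568364  0.68070815 -0.03364086]
100 70.8 30.0;105 69.2 30.1;110 67.6 30.3;115 66.0 30.2;120 64.4 30.5;125 62.8 29.2;130 61.1 29.4;135 59.5 30.0;140 57.8 30.2;145 56.1 30.0;150 54.5 30.2;155 52.8 30.1;160 51.1 30.6;165 49.2 29.5;170 47.6 30.1;175 46.0 31.3;180 44.0 29.8;185 42.3 30.0;190 40.3 29.0;195 40.6 38.9;200 38.6 37.6;205 37.0 38.2;210 25.5 0.8;[[74.0, 19.3], [71.1, 20.0], [68.3, 20.0], [65.4, 19.5], [62.5, 19.9], [59.5, 18.8], [56.5, 19.3], [53.4, 18.4], [49.3, 19.1], [46.1, 19.0], [43.1, 19.7], [40.3, 21.8], [38.4, 27.5], [36.8, 36.9], [34.1, 37.7], [31.5, 41.4], [28.0, 39.8], [23.7, 36.3], [18.0, 30.3], [11.9, 24.2], [5.7, 18.6], [-2.5, 10.2], [74.1, 18.0], [71.2, 18.8], [68.3, 19.1], [65.4, 18.6], [62.5, 19.4], [59.5, 20.1], [56.6, 20.4], [53.5, 19.8], [50.3, 19.0], [47.3, 20.0], [44.0, 18.7], [40.7, 18.7], [39.3, 27.1], [36.3, 27.5], [34.9, 37.2], [33.1, 40.4], [30.5, 41.3], [26.3, 37.9], [21.6, 33.8], [16.1, 28.3], [9.8, 22.2], [2.5, 14.8], [-5.3, 7.4]]
```

View pics/w12.png

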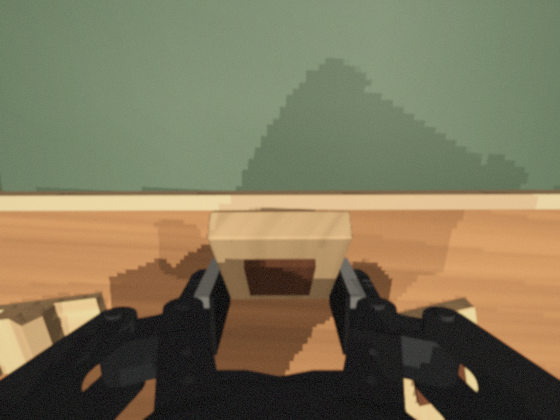

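>>> arm_command(
  commands=[
    {"dp":[0.6,0.04,0],"yaw":0,"fingers":0},
    {"dp":[0.5,0.03,0],"yaw":0,"fingers":0},
    {"dp":[0.5,0.03,0],"yaw":0,"fingers":0},
    {"dp":[0,0,0],"yaw":0,"fingers":0},
  ],
)

```text
time: 19.02
ee_pos: [0.5339, 0.0248, 0.0099]
orientation: [-0.001, 1.0, 0.03, -0.006]
ft_force: [-11.2, -0.0, 4.1]
grip_width: 0.505
```

```bash
python3 - <<'E'
from h import *
f=frame('wrist'); save(f,'w13'); s=state();print(s['ee_pos'],jaw(),s['ft_force'])
p=tilt(f,(242,318),v0=200); print(p[::2].tolist())
E
```

```text
[0.53392564 0.02480677 0.00985073] -86.61345336192014 [-10.96278229  -0.24055454   4.63247326]
[[38.3, 20.9], [35.9, 20.0], [33.6, 19.9], [31.2, 19.6], [30.1, 23.2], [33.8, 40.9], [32.6, 43.0], [30.6, 42.9], [29.4, 44.7], [27.6, 45.0], [24.5, 42.3], [20.6, 38.0], [15.7, 32.2], [10.7, 26.6], [5.1, 20.3], [-1.3, 13.1], [38.1, 20.0], [35.8, 19.6], [33.5, 19.5], [31.5, 20.5], [30.3, 23.7], [34.0, 41.7], [32.2, 41.9], [30.7, 43.1], [29.7, 45.4], [28.2, 46.3], [24.6, 42.5], [20.4, 37.6], [15.6, 31.8], [10.4, 25.9], [4.8, 19.6], [-1.3, 12.9], [-8.9, 4.2]]
```

View pics/w13.png

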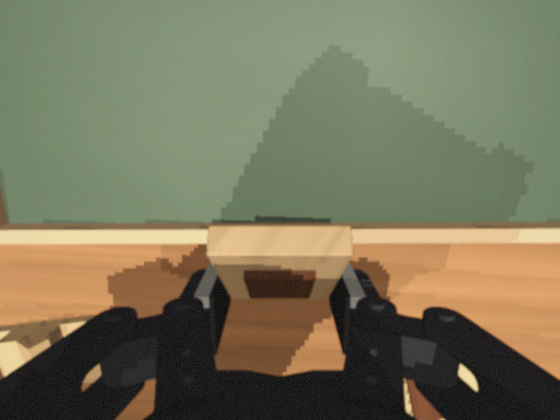

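>>> arm_command(
  commands=[
    {"dp":[0.5,0.03,0],"yaw":0,"fingers":0},
    {"dp":[0.5,0.03,0],"yaw":0,"fingers":0},
    {"dp":[0,0,0],"yaw":0,"fingers":0},
    {"dp":[0,0,0],"yaw":0,"fingers":0},
  ],
)

```text
time: 19.58
ee_pos: [0.538, 0.0251, 0.008]
orientation: [-0.001, 1.0, 0.029, -0.011]
ft_force: [-18.2, -1.4, 2.9]
grip_width: 0.509
```

```bash
python3 - <<'E'
from h import *
f=frame('wrist'); save(f,'w14'); s=state();print(s['ee_pos'],jaw(),s['ft_force'])
p=tilt(f,(242,318),v0=200); print(p[::2].tolist())
E
```

```text
[0.5380658  0.02506791 0.00805204] -86.63519337076823 [-17.74213599  -0.65558847   3.33174875]
[[38.8, 21.9], [37.0, 23.0], [34.3, 21.2], [32.1, 21.6], [30.6, 23.9], [27.7, 21.7], [25.7, 22.8], [25.3, 27.7], [29.1, 42.5], [27.9, 44.3], [26.1, 44.6], [25.4, 47.3], [23.7, 47.6], [21.3, 46.8], [14.5, 37.6], [6.3, 26.7], [-4.8, 11.5], [38.9, 22.1], [36.4, 21.0], [34.4, 21.5], [31.3, 22.5], [28.8, 21.6], [27.1, 23.4], [26.1, 26.5], [29.9, 42.0], [28.6, 43.5], [27.4, 45.2], [25.4, 45.0], [24.2, 46.7], [22.6, 47.5], [17.9, 42.1], [10.1, 31.5], [0.7, 18.7], [-10.4, 4.1]]
```

>>> arm_command(
  commands=[
    {"dp":[0.5,0.03,0.2],"yaw":0,"fingers":0},
    {"dp":[0.5,0.03,0],"yaw":0,"fingers":0},
    {"dp":[0,0,0],"yaw":0,"fingers":0},
    {"dp":[0,0,0],"yaw":0,"fingers":0},
  ],
)

```text
time: 20.12
ee_pos: [0.5418, 0.0254, 0.0085]
orientation: [-0.002, 0.999, 0.029, -0.018]
ft_force: [-28.6, -0.3, 7.4]
grip_width: 0.507
```

```bash
python3 - <<'E'
from h import *
f=frame('wrist'); save(f,'w15'); s=state();print(s['ee_pos'],jaw(),s['ft_force'])
p=tilt(f,(242,318),v0=200); print(p[::2].tolist())
f=frame('scene'); save(f,'s2',(180,160,340,290),4)
E
```

```text
[0.54177141 0.02537921 0.00853305] -86.65016835034999 [-29.06269045  -1.83609156   7.15279051]
[[39.2, 21.6], [36.8, 21.0], [35.1, 22.5], [32.5, 21.3], [30.4, 21.9], [28.2, 22.0], [25.3, 20.6], [23.4, 21.7], [21.7, 23.2], [21.8, 28.7], [26.9, 44.7], [25.8, 46.4], [23.8, 46.4], [22.0, 46.7], [21.0, 48.5], [19.1, 48.6], [7.1, 31.6], [39.1, 21.0], [36.9, 21.3], [34.5, 20.4], [32.3, 20.8], [30.2, 21.2], [28.3, 22.3], [25.9, 21.8], [23.4, 21.4], [22.4, 24.7], [21.9, 28.8], [26.8, 44.5], [25.0, 44.7], [23.9, 46.5], [22.3, 47.2], [20.9, 48.3], [18.9, 48.2], [7.5, 32.1]]
```

View pics/s2.png

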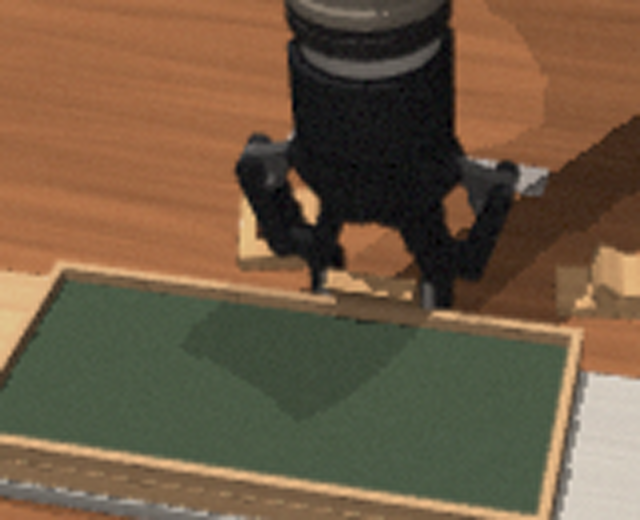

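>>> arm_command(
  commands=[
    {"dp":[-0.5,0,-0.2],"yaw":0,"fingers":0},
    {"dp":[-0.4,0,-0.2],"yaw":0,"fingers":0},
    {"dp":[0,0,0],"yaw":0,"fingers":0},
  ],
)

```text
time: 20.6
ee_pos: [0.5421, 0.0253, 0.0081]
orientation: [-0.001, 1.0, 0.029, -0.008]
ft_force: [-18.2, -1.5, 13.1]
grip_width: 0.507
```

```bash
python3 - <<'E'
from h import *
f=frame('wrist'); save(f,'w16'); s=state();print(s['ee_pos'],jaw(),s['ft_force'])
p=tilt(f,(242,318),v0=200); print(p[::3].tolist())
E
```

```text
[0.54211915 0.02535165 0.00807823] -86.65828542803145 [-16.60190845  -1.30718307  13.44896771]
[[39.0, 23.1], [35.8, 23.5], [31.9, 21.3], [29.0, 22.9], [25.1, 21.4], [22.2, 22.9], [21.8, 30.5], [25.0, 45.0], [22.9, 46.9], [20.6, 48.1], [17.7, 48.2], [-2.1, 18.7], [36.6, 22.2], [33.2, 21.7], [29.8, 21.7], [26.7, 22.7], [23.1, 22.2], [21.5, 26.8], [26.0, 45.1], [24.1, 47.3], [21.4, 47.6], [19.1, 48.9], [6.2, 31.1]]
```

>>> arm_command(
  commands=[
    {"dp":[-0.5,0,0.2],"yaw":0,"fingers":0},
    {"dp":[0,0,0],"yaw":0,"fingers":0},
    {"dp":[0,0,0],"yaw":0,"fingers":0.75},
    {"dp":[0,0,0],"yaw":0,"fingers":0.75},
    {"dp":[0,0,0],"yaw":0,"fingers":0.75},
  ],
)

```text
time: 21.28
ee_pos: [0.5465, 0.0264, 0.0108]
orientation: [0.0, 1.0, 0.03, 0.001]
ft_force: [-0.1, -0.0, 0.6]
grip_width: 0.748
```

```bash
python3 - <<'E'
from h import *
f=frame('wrist'); save(f,'w17'); s=state();print(s['ee_pos'],jaw(),s['ft_force'])
p=tilt(f,(242,318),v0=200); print(p[::3].tolist())
E
```

```text
[0.54620789 0.02632584 0.01067893] -86.6076299649081 [-0.26086539  0.00030079  0.26089013]
[[38.1, 20.8], [34.5, 19.8], [31.1, 19.4], [27.4, 18.9], [24.0, 19.2], [20.4, 19.0], [18.0, 22.1], [16.4, 26.7], [13.2, 27.4], [17.4, 43.1], [14.9, 44.3], [12.9, 46.3], [37.9, 19.8], [34.2, 18.6], [31.1, 19.7], [27.8, 20.0], [24.2, 19.5], [20.3, 18.8], [17.5, 20.8], [16.6, 27.1], [13.4, 27.6], [18.1, 44.6], [16.1, 46.6], [13.5, 47.4]]
```

View pics/w17.png

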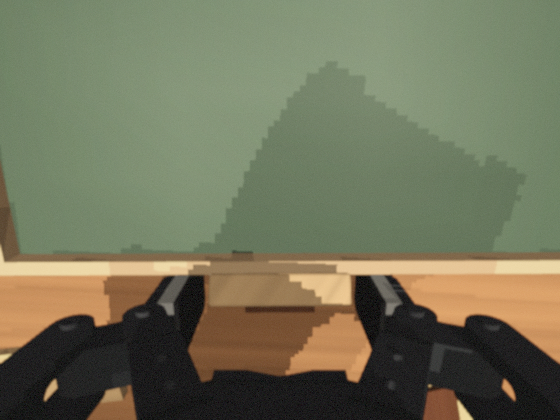

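>>> arm_command(
  commands=[
    {"dp":[0,0,4],"yaw":0,"fingers":0.75},
    {"dp":[0,0,4],"yaw":0,"fingers":0.3},
    {"dp":[4.5,0,0],"yaw":0,"fingers":0},
    {"dp":[0.5,0,0],"yaw":0,"fingers":0},
    {"dp":[0,0,-4.5],"yaw":0,"fingers":0},
    {"dp":[0,0,0],"yaw":0,"fingers":0},
  ],
)

```text
time: 22.08
ee_pos: [0.5918, 0.0263, 0.0424]
orientation: [0.0, 1.0, 0.029, -0.004]
ft_force: [-0.1, 0.1, -0.7]
grip_width: -0.003
```

```bash
python3 - <<'E'
from h import *
f=frame('scene'); save(f,'s3',(180,160,340,290),4); f=frame('side'); save(f,'d4',(220,150,380,290),4); s=state();print(s['ee_pos'],jaw(),s['ft_force'],s['grip_width'])
E
```

```text
[0.59491262 0.02568944 0.04564248] -86.66453665776342 [0.00218563 0.08852673 0.07850816] -0.002433265729788063
```

View pics/s3.png

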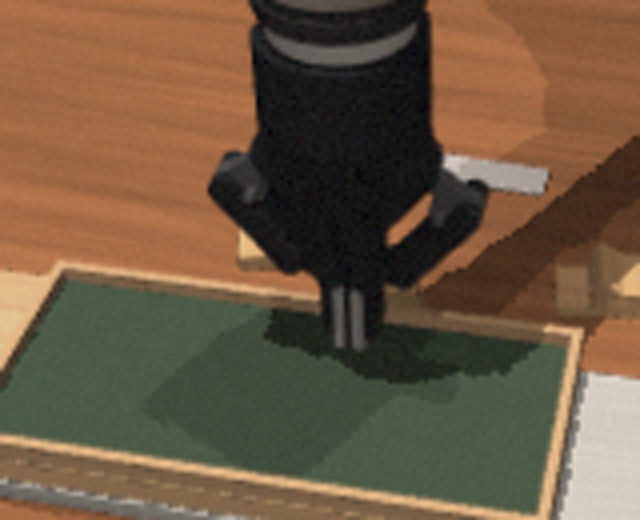

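View pics/d4.png

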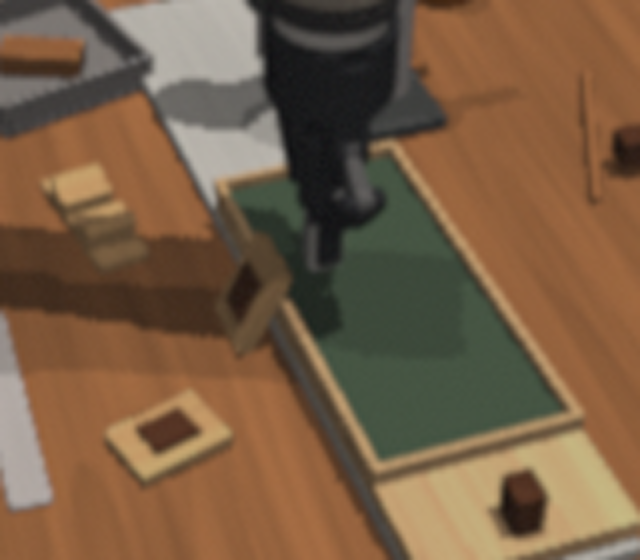

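>>> arm_command(
  commands=[
    {"dp":[-1.2,0,0],"yaw":0,"fingers":0},
    {"dp":[-1,0,0],"yaw":0,"fingers":0},
    {"dp":[-1,0,0],"yaw":0,"fingers":0},
    {"dp":[-1,0,0],"yaw":0,"fingers":0},
    {"dp":[-1,0,0],"yaw":0,"fingers":0},
    {"dp":[0,0,0],"yaw":0,"fingers":0},
    {"dp":[0,0,4],"yaw":0,"fingers":0},
    {"dp":[0,0,4],"yaw":0,"fingers":0.7},
  ],
)

```text
time: 23.18
ee_pos: [0.5435, 0.026, 0.1262]
orientation: [0.0, 1.0, 0.029, -0.0]
ft_force: [0.7, 0.3, 0.1]
grip_width: 0.2
```

```bash
python3 - <<'E'
from h import *
f=frame('wrist'); save(f,'w18'); f=frame('side'); save(f,'d5',(220,150,380,290),4); s=state();print(s['ee_pos'],jaw(),s['ft_force'],s['grip_width'])
E
```

```text
[0.54703537 0.0256688  0.12939267] -86.63634623140497 [ 0.64130451  0.12041646 -0.30825391] 0.3761790287904054
```

View pics/d5.png

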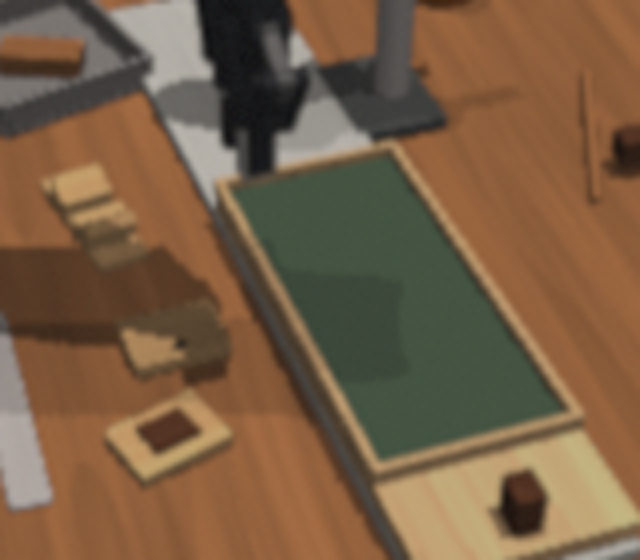

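View pics/w18.png

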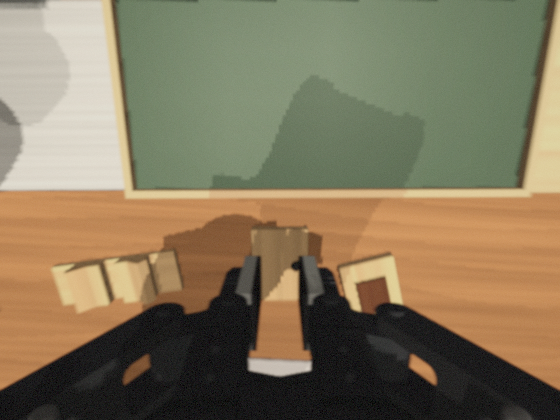

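>>> arm_command(
  commands=[
    {"dp":[-3,0,2],"yaw":0,"fingers":0.7},
    {"dp":[-3,0,0],"yaw":0,"fingers":0.7},
    {"dp":[0,0,0],"yaw":0,"fingers":0.7},
  ],
)

```text
time: 23.65
ee_pos: [0.4813, 0.0264, 0.1447]
orientation: [-0.001, 1.0, 0.029, -0.001]
ft_force: [-0.6, 1.0, 0.7]
grip_width: 0.697
```

```bash
python3 - <<'E'
from h import *
f=frame('wrist'); save(f,'w19'); W=cloud(f); s=state();print(s['ee_pos'],jaw(),s['grip_width'])
print(blob(W,(.515,.024),.05,.008,.02),blob(W,(.4755,-.0532),.045,.006,.02))
E
```

```text
[0.48293335 0.02656141 0.145074  ] -86.60302166142483 0.7008405314153591
{'n': 4228, 'c': (513.9, 24.2), 'size': (90.6, 46.8), 'longang': 3.9, 'z': 0.013} {'n': 3829, 'c': (476.4, -53.3), 'size': (60.4, 44.4), 'longang': 18.4, 'z': 0.0103}
```

View pics/w19.png

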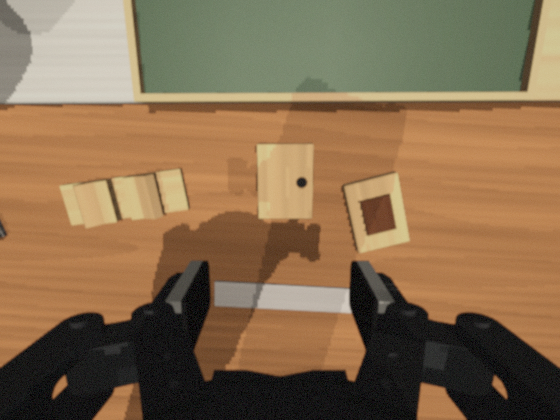

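```bash
python3 - <<'E'
from h import *
f=frame('wrist'); W=cloud(f)
print(atz(f,285.5,182,.013),atz(f,301.5,182.5,.013)); print(blob(W,(.512,.024),.041,.008,.02))
for p in [(257,144.5),(313.5,144.5),(314,219.5),(257.5,219.5)]: print(atz(f,*p,.013).round(4))
E
```

```text
[0.50060073 0.02381522 0.013     ] [0.50095363 0.01113551 0.013     ]
{'n': 3870, 'c': (499.9, 24.2), 'size': (57.6, 44.0), 'longang': 3.5, 'z': 0.013}
[0.5284 0.0476 0.013 ]
[0.531  0.0042 0.013 ]
[ 0.4711 -0.0014  0.013 ]
[0.4684 0.0446 0.013 ]
```

>>> arm_command(
  commands=[
    {"dp":[1.7,-0.3,-5],"yaw":0,"fingers":0.7},
    {"dp":[0,0,-5],"yaw":0,"fingers":0.7},
    {"dp":[0,0,-3],"yaw":0,"fingers":0.7},
    {"dp":[0,0,-1.1],"yaw":0,"fingers":0.7},
    {"dp":[0,0,0],"yaw":0,"fingers":0.7},
    {"dp":[0,0,0],"yaw":0,"fingers":0},
    {"dp":[0,0,0],"yaw":0,"fingers":0},
    {"dp":[0,0,0],"yaw":0,"fingers":0},
  ],
  force=40,
)

```text
time: 24.75
ee_pos: [0.502, 0.0232, 0.0058]
orientation: [-0.0, 1.0, 0.029, 0.002]
ft_force: [0.2, -0.4, 6.3]
grip_width: 0.499
```

>>> arm_command(
  commands=[
    {"dp":[0,0,0],"yaw":0,"fingers":0},
    {"dp":[0,0,5],"yaw":0,"fingers":0},
    {"dp":[0,0,5],"yaw":0,"fingers":0},
    {"dp":[4,0.5,0],"yaw":0,"fingers":0},
    {"dp":[4,0.5,0],"yaw":0,"fingers":0},
    {"dp":[4,0.5,0],"yaw":0,"fingers":0},
    {"dp":[0,1.5,0],"yaw":0,"fingers":0},
    {"dp":[0,0,0],"yaw":0,"fingers":0},
  ],
)

```text
time: 25.75
ee_pos: [0.6194, 0.0551, 0.1039]
orientation: [-0.0, 1.0, 0.031, -0.001]
ft_force: [0.1, -0.6, -1.3]
grip_width: 0.498
```

```bash
python3 - <<'E'
from h import *
f=frame('wrist'); save(f,'w20'); W=cloud(f); s=state();print(s['ee_pos'],jaw(),s['grip_width'])
c=f['color'].astype(int)
green=(c[...,1]>c[...,0]+8)&(np.abs(W[...,2]-.030)<.004)
p=W[green]; print(len(p),cv2.minAreaRect((p[:,:2]*1000).astype(np.float32)))
t=s['ee_pos']; m=(np.hypot(W[...,0]-t[0],W[...,1]-t[1])<.045)&(W[...,2]>t[2])&(W[...,2]<t[2]+.03);p=W[m];print(len(p),cv2.minAreaRect((p[:,:2]*1000).astype(np.float32)),np.median(p[:,2]))
E
```

```text
[0.61911607 0.0539215  0.10411993] -86.55137644239969 0.49779610452345235
52945 ((622.7749633789062, -0.5354461669921875), (114.77356719970703, 260.23211669921875), 3.675618886947632)
16040 ((616.0894165039062, 55.78968811035156), (60.88059997558594, 69.99860382080078), 3.5615901947021484) 0.11112029381650325
```

View pics/w20.png

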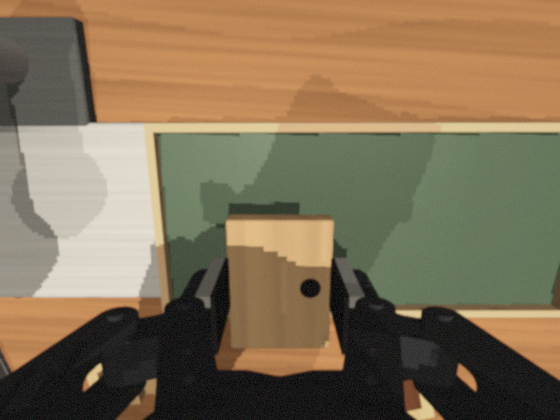

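>>> arm_command(
  commands=[
    {"dp":[0.2,0.5,-3],"yaw":0,"fingers":0},
    {"dp":[0,0,-3],"yaw":0,"fingers":0},
    {"dp":[0,0,-0.7],"yaw":0,"fingers":0},
    {"dp":[0,0,0],"yaw":0,"fingers":0},
    {"dp":[0,0,0],"yaw":0,"fingers":0.65},
    {"dp":[0,0,0],"yaw":0,"fingers":0.65},
    {"dp":[0,0,5],"yaw":0,"fingers":0.65},
    {"dp":[0,0,5],"yaw":0,"fingers":0.65},
  ],
)

```text
time: 26.8
ee_pos: [0.6223, 0.0581, 0.1388]
orientation: [0.0, 1.0, 0.029, -0.0]
ft_force: [0.4, 0.2, 0.9]
grip_width: 0.652
```

>>> arm_command(
  commands=[
    {"dp":[-5,-2,0],"yaw":0,"fingers":0.7},
    {"dp":[-5,-3,0],"yaw":0,"fingers":0.7},
    {"dp":[0,0,0],"yaw":0,"fingers":0.7},
  ],
)

```text
time: 27.18
ee_pos: [0.5177, 0.0052, 0.1372]
orientation: [-0.001, 1.0, 0.026, -0.002]
ft_force: [0.7, 1.1, 0.4]
grip_width: 0.7
```

```bash
python3 - <<'E'
from h import *
f=frame('wrist'); save(f,'w21'); W=cloud(f); s=state();print(s['ee_pos'],jaw(),s['grip_width'],s['joint_positions'].round(2))
print(blob(W,(.619,.059),.042,.0385,.06),blob(W,(.4755,-.0532),.045,.006,.02))
c=f['color'].astype(int)
green=(c[...,1]>c[...,0]+8)&(np.abs(W[...,2]-.030)<.004)
p=W[green]; print(len(p),cv2.minAreaRect((p[:,:2]*1000).astype(np.float32)))
E
```

```text
[0.52097164 0.00717625 0.13784243] -86.80465743539368 0.699302145114921 [-0.88  0.43  0.99  1.96 -0.43  0.98 -1.2 ]
{'n': 7447, 'c': (619.7, 58.3), 'size': (60.1, 44.4), 'longang': 3.2, 'z': 0.043} {'n': 2915, 'c': (476.5, -53.2), 'size': (60.6, 44.1), 'longang': 18.4, 'z': 0.0103}
48077 ((611.8982543945312, -0.6355743408203125), (90.66897583007812, 260.8848571777344), 3.4553287029266357)
```

View pics/w21.png

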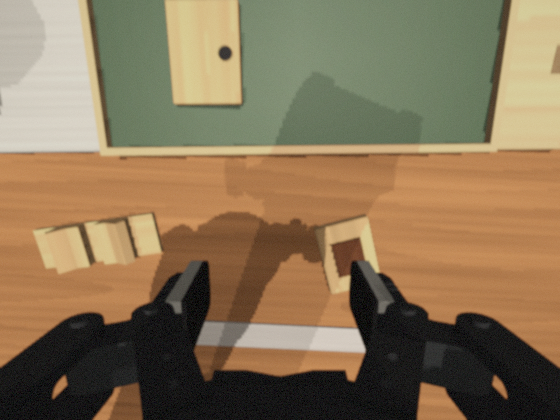

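>>> arm_command(
  commands=[
    {"dp":[-3.3,-3.4,0],"yaw":0.13,"fingers":0.7},
    {"dp":[-3.3,-3.3,0],"yaw":0.13,"fingers":0.7},
    {"dp":[0,0,-4],"yaw":0,"fingers":0.7},
    {"dp":[0,0,0],"yaw":0,"fingers":0.7},
  ],
  force=20,
)

```text
time: 27.72
ee_pos: [0.4559, -0.0585, 0.0965]
orientation: [0.0, 0.987, 0.159, -0.002]
ft_force: [1.3, -0.6, -0.1]
grip_width: 0.702
```

```bash
python3 - <<'E'
from h import *
f=frame('wrist'); W=cloud(f); s=state();print(s['ee_pos'],jaw(),s['grip_width'])
b=blob(W,(.4755,-.0532),.045,.006,.02); print(b)
t=np.radians(b['longang']); print('target',b['c'][0]-22*np.cos(t),b['c'][1]-22*np.sin(t))
E
```

```text
[ 0.45723095 -0.05873743  0.09758676] -71.71485178835364 0.7024916404477994
{'n': 5849, 'c': (476.2, -53.2), 'size': (59.8, 44.1), 'longang': 18.4, 'z': 0.0103}
target 455.3247277438211 -60.144278812836255
```

>>> arm_command(
  commands=[
    {"dp":[-0.2,-0.1,-5],"yaw":0,"fingers":0.7},
    {"dp":[0,0,-3.7],"yaw":0,"fingers":0.7},
    {"dp":[0,0,-1],"yaw":0,"fingers":0.7},
    {"dp":[0,0,0],"yaw":0,"fingers":0.7},
    {"dp":[0,0,0],"yaw":0,"fingers":0},
    {"dp":[0,0,0],"yaw":0,"fingers":0},
    {"dp":[0,0,0],"yaw":0,"fingers":0},
    {"dp":[0,0,0],"yaw":0,"fingers":0},
  ],
)

```text
time: 28.78
ee_pos: [0.4563, -0.06, 0.002]
orientation: [0.0, 0.987, 0.159, 0.002]
ft_force: [-0.1, 1.8, 8.6]
grip_width: 0.503
```

>>> arm_command(
  commands=[
    {"dp":[0,0,4],"yaw":0,"fingers":0},
    {"dp":[0,0,5],"yaw":-0.13,"fingers":0},
    {"dp":[2.5,2.8,0],"yaw":-0.13,"fingers":0},
    {"dp":[2.5,2.8,0],"yaw":0,"fingers":0},
    {"dp":[0,0,-2],"yaw":0,"fingers":0},
    {"dp":[0,0,0],"yaw":0,"fingers":0},
  ],
)

```text
time: 29.52
ee_pos: [0.5024, -0.0042, 0.0693]
orientation: [0.0, 1.0, 0.029, -0.002]
ft_force: [-0.2, -0.4, -0.8]
grip_width: 0.504
```

```bash
python3 - <<'E'
from h import *
f=frame('wrist'); save(f,'w22'); W=cloud(f); s=state();print(s['ee_pos'],jaw(),s['grip_width'])
j=np.radians(jaw()+90); e=np.array([np.cos(j),np.sin(j)])
for v in range(100,300,6):
    for u in (200,242):
        w=W[v,u]; print(v,u,((w[:2]-s['ee_pos'][:2])@e*1000).round(1),(w[2]*1000).round(1),end=';')
E
```

```text
[ 0.50279839 -0.00482042  0.06990592] -86.71546497272695 0.5052918968994188
100 200 74.2 28.9;100 242 74.2 30.4;106 200 71.3 30.4;106 242 71.4 30.3;112 200 68.5 29.1;112 242 68.5 29.7;118 200 65.6 29.8;118 242 65.6 28.5;124 200 62.7 29.6;124 242 62.8 31.7;130 200 60.1 38.2;130 242 60.1 37.2;136 200 55.3 -0.2;136 242 55.3 -0.0;142 200 51.8 -0.3;142 242 52.0 1.4;148 200 48.3 0.2;148 242 48.3 -0.2;154 200 44.8 0.1;154 242 44.8 -0.7;160 200 41.2 -0.7;160 242 50.2 76.7;166 200 37.5 -0.6;166 242 47.9 76.2;172 200 34.1 0.4;172 242 45.6 76.7;178 200 30.2 -0.9;178 242 43.1 75.6;184 200 26.5 -0.4;184 242 41.0 76.9;190 200 22.9 -0.2;190 242 38.4 76.2;196 200 19.1 -0.1;196 242 36.2 77.2;202 200 15.2 -0.7;202 242 33.8 77.2;208 200 11.4 -0.4;208 242 31.3 76.7;214 200 7.6 -0.0;214 242 28.8 76.6;220 200 3.8 0.4;220 242 26.2 76.5;226 200 -0.5 -0.6;226 242 23.9 77.1;232 200 -4.3 -0.2;232 242 21.3 77.0;238 200 -8.1 0.5;238 242 18.7 76.9;244 200 -12.2 0.3;244 242 16.6 78.3;250 200 -16.4 0.1;250 242 13.5 76.9;256 200 -20.3 0.9;256 242 10.6 76.3;262 200 -24.9 -0.1;262 242 8.0 76.4;268 200 -29.0 0.1;268 242 5.9 77.8;274 200 5.9 83.5;274 242 2.7 76.8;280 200 6.0 89.1;280 242 0.2 77.3;286 200 9.8 101.5;286 242 -2.5 77.3;292 200 10.0 106.1;292 242 -5.9 76.2;298 200 9.0 108.3;298 242 -8.2 77.3;
```

View pics/w22.png

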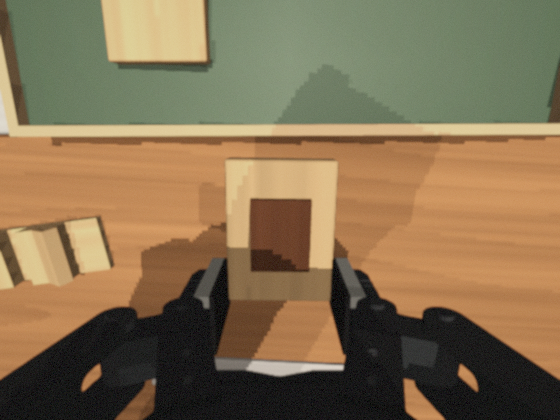

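>>> arm_command(
  commands=[
    {"dp":[1.25,0.07,-1.5],"yaw":0,"fingers":0},
    {"dp":[0,0,-1.4],"yaw":0,"fingers":0},
    {"dp":[0,0,-0.7],"yaw":0,"fingers":0},
    {"dp":[0,0,-0.7],"yaw":0,"fingers":0},
    {"dp":[0,0,-0.7],"yaw":0,"fingers":0},
    {"dp":[0,0,-0.6],"yaw":0,"fingers":0},
    {"dp":[0,0,-0.5],"yaw":0,"fingers":0},
    {"dp":[0,0,0],"yaw":0,"fingers":0},
  ],
)

```text
time: 30.58
ee_pos: [0.5168, -0.0027, 0.0091]
orientation: [-0.0, 1.0, 0.03, -0.0]
ft_force: [-0.9, -1.1, 1.5]
grip_width: 0.508
```

```bash
python3 - <<'E'
from h import *
f=frame('wrist'); save(f,'w23'); s=state();print(s['ee_pos'],jaw(),s['ft_force'])
p=tilt(f,(242,318),v0=150); print(p[::3].tolist())
E
```

```text
[ 0.51676064 -0.00267253  0.00922356] -86.59818302724247 [-0.97069683 -0.30252678  1.90189303]
[[55.6, 21.4], [52.6, 21.6], [49.4, 20.9], [47.5, 28.8], [45.5, 34.0], [43.3, 37.2], [40.8, 38.3], [37.5, 36.8], [33.5, 33.3], [29.5, 30.3], [25.2, 27.2], [19.9, 21.9], [15.3, 19.4], [10.0, 15.7], [4.0, 11.2], [-2.7, 6.0], [53.5, 20.9], [50.4, 20.6], [48.5, 28.8], [46.0, 31.2], [43.9, 35.5], [41.6, 38.0], [38.5, 36.9], [35.1, 35.2], [30.7, 30.7], [26.7, 28.3], [22.1, 24.9], [17.2, 21.1], [11.7, 16.7], [6.1, 12.7], [-0.5, 7.4]]
```

View pics/w23.png

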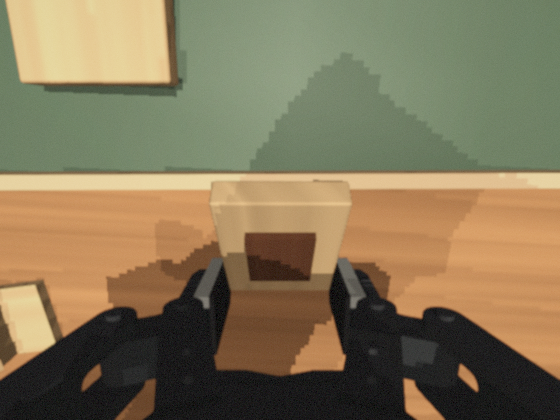

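>>> arm_command(
  commands=[
    {"dp":[0.7,0.04,0],"yaw":0,"fingers":0},
    {"dp":[0.7,0.04,0.1],"yaw":0,"fingers":0},
    {"dp":[0.7,0.04,0],"yaw":0,"fingers":0},
    {"dp":[0.7,0.04,0],"yaw":0,"fingers":0},
    {"dp":[0,0,0],"yaw":0,"fingers":0},
  ],
)

```text
time: 31.25
ee_pos: [0.5385, -0.0014, 0.0083]
orientation: [-0.001, 1.0, 0.03, -0.007]
ft_force: [-12.0, -0.9, 1.9]
grip_width: 0.503
```

```bash
python3 - <<'E'
from h import *
f=frame('wrist'); save(f,'w24'); s=state();print(s['ee_pos'],jaw(),s['ft_force'])
p=tilt(f,(242,318),v0=190); print(p[::3].tolist())
E
```

```text
[ 0.53845399 -0.00135887  0.00829648] -86.61547856235536 [-1.21621999e+01 -1.06894592e-02  1.65448258e+00]
[[42.2, 21.7], [39.0, 22.1], [35.7, 22.0], [32.1, 21.0], [28.9, 21.5], [27.2, 26.3], [31.3, 46.0], [29.7, 48.9], [26.8, 48.6], [24.7, 50.2], [15.7, 37.9], [42.0, 20.9], [38.7, 20.7], [35.7, 21.6], [32.2, 21.3], [28.8, 21.2], [27.0, 25.8], [31.4, 46.1], [28.9, 47.0], [26.4, 49.7], [23.8, 50.3], [9.1, 27.0]]
```

>>> arm_command(
  commands=[
    {"dp":[0.5,0.03,0],"yaw":0,"fingers":0},
    {"dp":[0.5,0.03,0],"yaw":0,"fingers":0},
    {"dp":[0,0,0],"yaw":0,"fingers":0},
  ],
)

```text
time: 31.68
ee_pos: [0.5421, -0.001, 0.0066]
orientation: [-0.002, 0.999, 0.029, -0.013]
ft_force: [-21.7, -0.6, 4.1]
grip_width: 0.507
```

```bash
python3 - <<'E'
from h import *
f=frame('wrist'); save(f,'w25'); s=state();print(s['ee_pos'],jaw(),s['ft_force'])
p=tilt(f,(242,318),v0=200); print(p[::3].tolist())
E
```

```text
[ 0.54211868 -0.00102683  0.00663921] -86.63009360895397 [-21.70620909  -2.16525578   2.71900497]
[[39.3, 23.1], [36.0, 23.0], [33.1, 24.2], [29.8, 24.4], [25.8, 22.5], [23.5, 25.5], [22.5, 31.1], [26.8, 47.9], [24.8, 49.5], [22.5, 50.6], [20.2, 51.6], [38.4, 23.8], [34.9, 22.9], [31.7, 23.4], [28.7, 24.3], [25.1, 23.7], [23.1, 27.2], [21.7, 31.7], [26.1, 48.2], [23.6, 49.0], [21.7, 50.8], [19.1, 51.3]]
```

>>> arm_command(
  commands=[
    {"dp":[-0.5,0,-0.1],"yaw":0,"fingers":0},
    {"dp":[-0.5,0,-0.1],"yaw":0,"fingers":0},
    {"dp":[-0.3,0,0.1],"yaw":0,"fingers":0},
    {"dp":[0,0,0],"yaw":0,"fingers":0},
  ],
)

```text
time: 32.22
ee_pos: [0.5434, -0.0006, 0.01]
orientation: [0.0, 1.0, 0.03, 0.001]
ft_force: [-1.2, -0.2, -0.8]
grip_width: 0.504
```

```bash
python3 - <<'E'
from h import *
f=frame('wrist'); save(f,'w26'); s=state();print(s['ee_pos'],jaw(),s['ft_force'])
p=tilt(f,(242,318),v0=200); print(p[::3].tolist())
E
```

```text
[ 0.54342718 -0.00060471  0.00998324] -86.58923063257012 [ 0.45531347  0.03856921 -0.4027118 ]
[[37.7, 20.1], [34.3, 20.0], [31.4, 21.4], [27.8, 21.0], [24.1, 20.1], [22.2, 24.7], [19.9, 27.3], [25.2, 50.0], [22.4, 50.2], [20.2, 51.3], [18.1, 52.9], [35.5, 20.3], [32.3, 20.9], [28.6, 19.9], [25.4, 20.5], [22.2, 21.4], [21.2, 28.0], [26.3, 48.4], [24.4, 50.4], [22.0, 51.3], [19.1, 51.1]]
```

>>> arm_command(
  commands=[
    {"dp":[0.4,0,-0.2],"yaw":0,"fingers":0},
    {"dp":[0,0,-0.2],"yaw":0,"fingers":0},
    {"dp":[0,0,0],"yaw":0,"fingers":0},
    {"dp":[0,0,0],"yaw":0,"fingers":0.75},
    {"dp":[0,0,0],"yaw":0,"fingers":0.75},
    {"dp":[0,0,0],"yaw":0,"fingers":0.75},
  ],
)

```text
time: 33.02
ee_pos: [0.5467, -0.0008, 0.0055]
orientation: [0.0, 1.0, 0.03, 0.0]
ft_force: [-0.4, 0.2, 0.8]
grip_width: 0.748
```

```bash
python3 - <<'E'
from h import *
f=frame('wrist'); save(f,'w27'); s=state();print(s['ee_pos'],jaw(),s['ft_force'])
p=tilt(f,(242,318),v0=200); print(p[::3].tolist())
f=frame('side'); save(f,'d6',(220,150,380,290),4)
E
```

```text
[ 0.54647145 -0.00082049  0.00547992] -86.6074333055638 [-0.02797882 -1.14974322  0.20410917]
[[39.1, 25.4], [35.9, 25.1], [32.5, 24.6], [29.2, 24.6], [25.7, 24.2], [22.5, 24.6], [18.7, 23.7], [19.1, 32.9], [15.8, 33.0], [20.5, 49.5], [18.4, 50.9], [15.7, 51.3], [13.9, 53.2], [38.1, 25.5], [34.5, 24.2], [29.9, 23.4], [26.8, 24.1], [23.6, 24.6], [19.9, 23.9], [19.0, 30.2], [17.0, 33.1], [20.7, 48.0], [19.0, 50.4], [16.0, 50.2], [14.1, 51.9]]
```

View pics/w27.png

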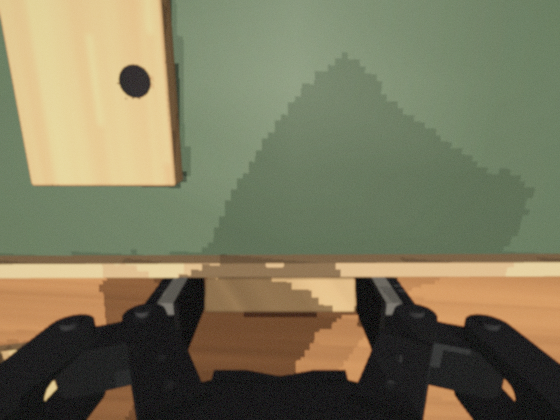

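>>> arm_command(
  commands=[
    {"dp":[0,0,4.2],"yaw":0,"fingers":0.75},
    {"dp":[0,0,4.2],"yaw":0,"fingers":0.3},
    {"dp":[4.5,0,0],"yaw":0,"fingers":0},
    {"dp":[0.5,0,0],"yaw":0,"fingers":0},
    {"dp":[0,0,-4.4],"yaw":0,"fingers":0},
    {"dp":[0,0,0],"yaw":0,"fingers":0},
    {"dp":[0,0,0],"yaw":0,"fingers":0},
  ],
)

```text
time: 34.0
ee_pos: [0.5958, -0.0015, 0.046]
orientation: [0.0, 1.0, 0.029, -0.0]
ft_force: [0.0, 0.5, 0.5]
grip_width: -0.004
```

>>> arm_command(
  commands=[
    {"dp":[-1.2,0,0],"yaw":0,"fingers":0},
    {"dp":[-1,0,0],"yaw":0,"fingers":0},
    {"dp":[-1,0,0],"yaw":0,"fingers":0},
    {"dp":[-1,0,0],"yaw":0,"fingers":0},
    {"dp":[-1,0,0],"yaw":0,"fingers":0},
    {"dp":[0,0,0],"yaw":0,"fingers":0},
    {"dp":[0,0,4],"yaw":0,"fingers":0},
    {"dp":[0,0,4],"yaw":0,"fingers":0.3},
  ],
)

```text
time: 35.0
ee_pos: [0.544, -0.001, 0.1262]
orientation: [0.0, 1.0, 0.029, -0.0]
ft_force: [0.3, 0.2, -0.2]
grip_width: 0.199
```

>>> arm_command(
  commands=[
    {"dp":[-3,0,2],"yaw":0,"fingers":0.7},
    {"dp":[-3,0,0],"yaw":0,"fingers":0.7},
    {"dp":[0,0,0],"yaw":0,"fingers":0.7},
  ],
)

```text
time: 35.38
ee_pos: [0.4824, -0.0008, 0.1454]
orientation: [-0.001, 1.0, 0.029, -0.0]
ft_force: [0.6, 0.0, -0.6]
grip_width: 0.698
```

```bash
python3 - <<'E'
from h import *
f=frame('wrist'); save(f,'w28'); W=cloud(f); s=state();print(s['ee_pos'],jaw(),s['ft_force'])
print(blob(W,(.50,-.002),.041,.008,.02),blob(W,(.619,.059),.042,.0385,.06))
E
```

```text
[ 0.48392298 -0.00055682  0.14564584] -86.61298969801159 [0.44978423 0.03996717 0.25551232]
{'n': 4145, 'c': (502.0, -2.8), 'size': (59.5, 44.1), 'longang': 3.3, 'z': 0.013} {'n': 3361, 'c': (602.8, 57.3), 'size': (44.4, 27.3), 'longang': -86.3, 'z': 0.043}
```

View pics/w28.png

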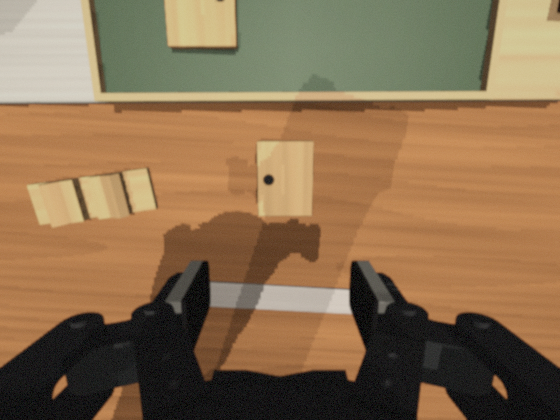

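>>> arm_command(
  commands=[
    {"dp":[1.7,-0.2,-5],"yaw":0,"fingers":0.7},
    {"dp":[0,0,-5],"yaw":0,"fingers":0.7},
    {"dp":[0,0,-3],"yaw":0,"fingers":0.7},
    {"dp":[0,0,-1.1],"yaw":0,"fingers":0.7},
    {"dp":[0,0,0],"yaw":0,"fingers":0.7},
    {"dp":[0,0,0],"yaw":0,"fingers":0},
    {"dp":[0,0,0],"yaw":0,"fingers":0},
    {"dp":[0,0,0],"yaw":0,"fingers":0},
  ],
  force=40,
)

```text
time: 36.42
ee_pos: [0.5025, -0.003, 0.0059]
orientation: [-0.0, 1.0, 0.029, 0.002]
ft_force: [0.4, 0.3, 6.5]
grip_width: 0.495
```

>>> arm_command(
  commands=[
    {"dp":[0,0,0],"yaw":0,"fingers":0},
    {"dp":[0,0,5],"yaw":0,"fingers":0},
    {"dp":[0,0,5],"yaw":0,"fingers":0},
    {"dp":[4,-1.8,0],"yaw":0,"fingers":0},
    {"dp":[4,-1.8,0],"yaw":0,"fingers":0},
    {"dp":[4.3,-2,0],"yaw":0,"fingers":0},
    {"dp":[0,0,0],"yaw":0,"fingers":0},
    {"dp":[0,0,0],"yaw":0,"fingers":0},
  ],
)

```text
time: 37.42
ee_pos: [0.623, -0.0587, 0.1042]
orientation: [-0.0, 1.0, 0.029, -0.001]
ft_force: [-0.1, 0.7, -1.3]
grip_width: 0.5
```

```bash
python3 - <<'E'
from h import *
f=frame('wrist'); save(f,'w29'); W=cloud(f); s=state();print(s['ee_pos'],jaw(),s['grip_width'])
c=f['color'].astype(int)
green=(c[...,1]>c[...,0]+8)&(np.abs(W[...,2]-.030)<.004)
p=W[green]; print(len(p),cv2.minAreaRect((p[:,:2]*1000).astype(np.float32)))
print(blob(W,(.619,.059),.042,.0385,.06))
E
```

```text
[ 0.62278216 -0.05824716  0.1042104 ] -86.61858133450433 0.49800746301846893
45710 ((622.7996826171875, 0.4731292724609375), (115.17752075195312, 260.9288635253906), 3.681891441345215)
{'n': 7072, 'c': (619.9, 58.2), 'size': (59.8, 45.4), 'longang': 3.6, 'z': 0.043}
```

View pics/w29.png

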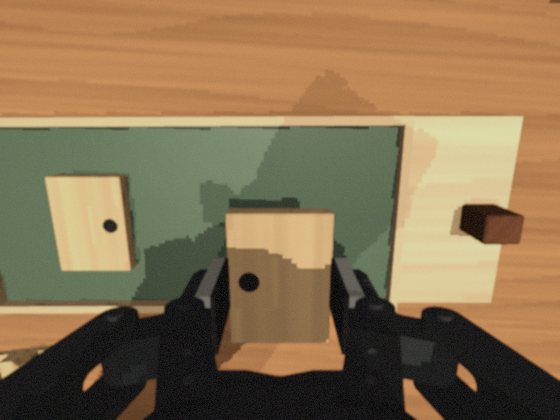

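>>> arm_command(
  commands=[
    {"dp":[0.4,-0.2,-3],"yaw":0,"fingers":0},
    {"dp":[0,0,-3],"yaw":0,"fingers":0},
    {"dp":[0,0,-0.7],"yaw":0,"fingers":0},
    {"dp":[0,0,0],"yaw":0,"fingers":0},
    {"dp":[0,0,0],"yaw":0,"fingers":0.65},
    {"dp":[0,0,0],"yaw":0,"fingers":0.65},
    {"dp":[0,0,5],"yaw":0,"fingers":0.65},
    {"dp":[0,0,5],"yaw":0,"fingers":0.65},
  ],
)

```text
time: 38.48
ee_pos: [0.6277, -0.061, 0.1387]
orientation: [0.0, 1.0, 0.029, -0.0]
ft_force: [1.3, 0.3, 0.5]
grip_width: 0.648
```

>>> arm_command(
  commands=[
    {"dp":[-4,2,1],"yaw":0,"fingers":0.7},
    {"dp":[-5,3,0],"yaw":0,"fingers":0.7},
    {"dp":[0,0,0],"yaw":0,"fingers":0.7},
  ],
)

```text
time: 38.85
ee_pos: [0.5339, -0.0075, 0.1466]
orientation: [-0.002, 1.0, 0.031, -0.002]
ft_force: [1.1, -0.9, -0.2]
grip_width: 0.699
```

```bash
python3 - <<'E'
from h import *
f=frame('wrist'); save(f,'w30'); W=cloud(f); s=state();print(s['ee_pos'],jaw(),s['grip_width'])
c=f['color'].astype(int)
green=(c[...,1]>c[...,0]+8)&(np.abs(W[...,2]-.030)<.004)
p=W[green]; print(len(p),cv2.minAreaRect((p[:,:2]*1000).astype(np.float32)))
for cc in ((.619,.059),(.6265,-.06)): print(blob(W,cc,.042,.0385,.06))
f=frame('side'); save(f,'d7',(190,80,390,310),2.6)
E
```

```text
[ 0.53667212 -0.00905075  0.14750538] -86.47405374057352 0.6988009103918024
47047 ((620.4521484375, -0.43011474609375), (108.1258316040039, 260.79638671875), 3.502582311630249)
{'n': 6500, 'c': (619.7, 58.2), 'size': (59.8, 44.4), 'longang': 3.5, 'z': 0.043}
{'n': 6538, 'c': (627.6, -59.8), 'size': (59.4, 44.7), 'longang': 3.6, 'z': 0.043}
```

View pics/w30.png

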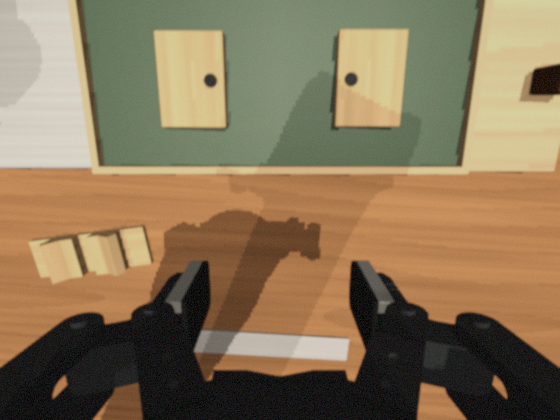

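View pics/d7.png

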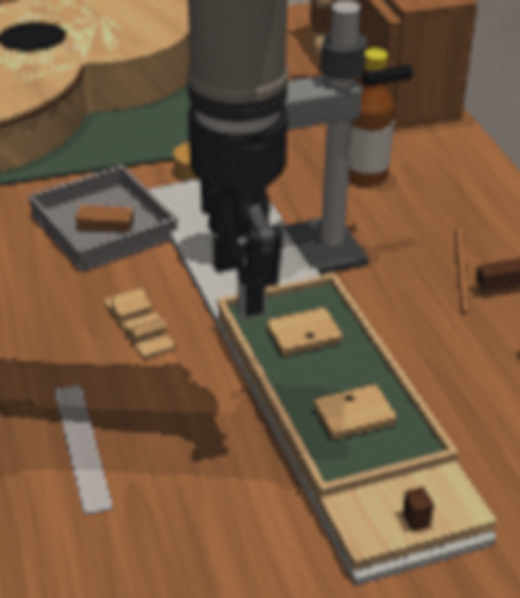

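```bash
python3 - <<'E'
from h import *
f=frame('wrist')
c=np.array([622.8,0.]); a=np.radians(3.55); ex=np.array([np.cos(a),np.sin(a)]); ey=np.array([-np.sin(a),np.cos(a)])
g=f['color'].astype(int).sum(2)
for (u,v) in ((210,80),(351,79)):
    sub=g[v-10:v+11,u-10:u+11]<150; yy,xx=np.nonzero(sub); uu,vv=xx.mean()+u-10,yy.mean()+v-10
    w=atz(f,uu,vv,.043)*1000; d=w[:2]-c; print(uu,vv,sub.sum(),w.round(1),'x_s',(d@ex).round(1),'y_s',(d@ey).round(1))
E
```

```text
204.2 87.6 5 [621.   45.9  43. ] x_s 1.0 y_s 45.9
nan nan 0 [nan nan nan] x_s nan y_s nan<stdin>:6: RuntimeWarning: Mean of empty slice.
  ret = ret.dtype.type(ret / rcount)
```

>>> arm_command(
  commands=[
    {"dp":[1,-3,0],"yaw":0.175,"fingers":0.7},
    {"dp":[1,-3,0],"yaw":0.175,"fingers":0.7},
    {"dp":[1.5,-3,0],"yaw":0.175,"fingers":0.7},
    {"dp":[1.5,-3,0],"yaw":0.175,"fingers":0.7},
    {"dp":[1.5,-2.4,0],"yaw":0.175,"fingers":0.7},
    {"dp":[1.5,-1,0],"yaw":0.175,"fingers":0.7},
    {"dp":[1,0,0],"yaw":0.175,"fingers":0.7},
    {"dp":[0,0,0],"yaw":0.175,"fingers":0.7},
  ],
)

```text
time: 40.0
ee_pos: [0.6295, -0.1674, 0.1474]
orientation: [0.001, 0.744, 0.668, -0.0]
ft_force: [-0.2, -0.1, -0.1]
grip_width: 0.706
```

>>> arm_command(
  commands=[
    {"dp":[0,0,-2],"yaw":0.17,"fingers":0.7},
    {"dp":[0,0,0],"yaw":0,"fingers":0.7},
    {"dp":[0,0,0],"yaw":0,"fingers":0.7},
  ],
)

```text
time: 40.38
ee_pos: [0.6285, -0.1663, 0.1279]
orientation: [0.001, 0.688, 0.726, 0.0]
ft_force: [0.8, 0.6, -0.1]
grip_width: 0.698
```

```bash
python3 - <<'E'
from h import *
f=frame('wrist'); save(f,'w31'); W=cloud(f); s=state();print(s['ee_pos'],jaw(),s['grip_width'])
print(blob(W,(.634,-.185),.035,.05,.064))
for cc in ((.619,.059),(.6265,-.06)): print(blob(W,cc,.042,.0385,.06))
E
```

```text
[ 0.62862309 -0.16594652  0.12811905] 3.1672889403586453 0.7028218890661633
{'n': 926, 'c': (635.2, -184.2), 'size': (22.1, 18.1), 'longang': -85.9, 'z': 0.0568}
None
{'n': 7987, 'c': (627.5, -59.5), 'size': (60.3, 44.2), 'longang': 3.7, 'z': 0.043}
```

View pics/w31.png

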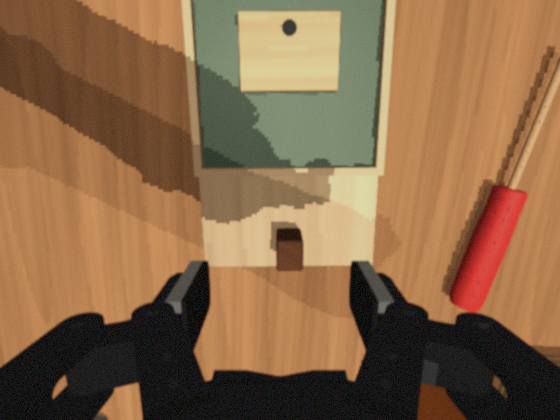

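>>> arm_command(
  commands=[
    {"dp":[0.65,-1.85,-3],"yaw":0,"fingers":0.7},
    {"dp":[0,0,-3],"yaw":0,"fingers":0.7},
    {"dp":[0,0,-2.8],"yaw":0,"fingers":0.7},
    {"dp":[0,0,0],"yaw":0,"fingers":0},
    {"dp":[0,0,0],"yaw":0,"fingers":0},
    {"dp":[0,0,0],"yaw":0,"fingers":0},
    {"dp":[0,0,0],"yaw":0,"fingers":0},
  ],
  force=60,
)

```text
time: 41.3
ee_pos: [0.6362, -0.184, 0.0415]
orientation: [0.002, 0.686, 0.727, 0.001]
ft_force: [1.1, -0.0, 4.0]
grip_width: 0.192
```

>>> arm_command(
  commands=[
    {"dp":[-0.02,0.3,0],"yaw":0,"fingers":0},
    {"dp":[-0.04,0.7,0],"yaw":0,"fingers":0},
    {"dp":[-0.07,1.2,0],"yaw":0,"fingers":0},
    {"dp":[-0.09,1.5,0],"yaw":0,"fingers":0},
    {"dp":[-0.09,1.5,0],"yaw":0,"fingers":0},
    {"dp":[-0.09,1.5,0],"yaw":0,"fingers":0},
    {"dp":[-0.09,1.5,0],"yaw":0,"fingers":0},
    {"dp":[-0.09,1.5,0],"yaw":0,"fingers":0},
  ],
)

```text
time: 42.3
ee_pos: [0.6302, -0.0885, 0.0414]
orientation: [0.003, 0.687, 0.727, 0.0]
ft_force: [1.2, -3.7, 7.8]
grip_width: 0.195
```

>>> arm_command(
  commands=[
    {"dp":[-0.09,1.5,0],"yaw":0,"fingers":0},
    {"dp":[-0.09,1.5,0],"yaw":0,"fingers":0},
    {"dp":[-0.09,1.5,0],"yaw":0,"fingers":0},
    {"dp":[-0.06,1.1,0],"yaw":0,"fingers":0},
    {"dp":[-0.04,0.7,0],"yaw":0,"fingers":0},
    {"dp":[-0.02,0.4,0],"yaw":0,"fingers":0},
    {"dp":[0,0,0],"yaw":0,"fingers":0},
    {"dp":[0,0,0],"yaw":0,"fingers":0},
  ],
)

```text
time: 43.3
ee_pos: [0.6258, -0.0201, 0.0414]
orientation: [0.001, 0.686, 0.727, 0.001]
ft_force: [-0.8, -2.1, 9.9]
grip_width: 0.192
```

>>> arm_command(
  commands=[
    {"dp":[-0.04,0.7,0],"yaw":0,"fingers":0},
    {"dp":[-0.03,0.5,0],"yaw":0,"fingers":0},
    {"dp":[-0.01,0.3,0],"yaw":0,"fingers":0},
    {"dp":[0,0,0],"yaw":0,"fingers":0},
    {"dp":[0,0,0],"yaw":0,"fingers":0},
  ],
)

```text
time: 43.92
ee_pos: [0.6249, -0.0055, 0.0414]
orientation: [0.001, 0.686, 0.727, 0.001]
ft_force: [-0.5, -1.6, 10.5]
grip_width: 0.191
```

```bash
python3 - <<'E'
from h import *
s=state();print(s['ee_pos'],s['ft_force'])
f=frame('side'); save(f,'d8',(220,90,360,220),5.5)
f=frame('scene'); save(f,'s4',(280,180,440,300),4.5)
E
```

```text
[ 0.62494528 -0.00545406  0.04141884] [-0.53101184 -1.5565628  10.46669154]
```

View pics/d8.png

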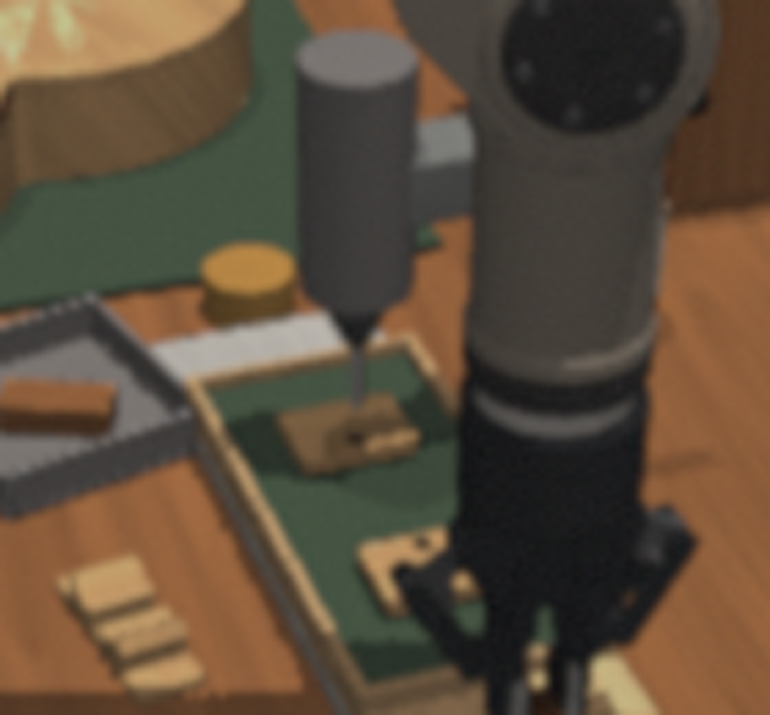

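View pics/s4.png

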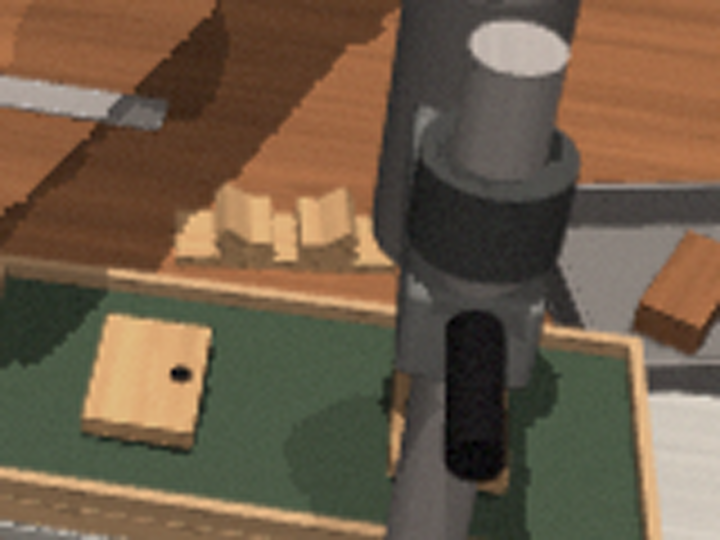

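```bash
python3 - <<'E'
from h import *
f=frame('side'); b=atz(f,284.9,164.2,.062); d=atz(f,284.5,169.6,.043); print(b,d,(d-b)*1000)
print(proj(f,[b[0],b[1],.043]))
z=f['z_map']; print(z[158:175,283:288].round(3))
E
```

```text
[0.61281175 0.21945441 0.062     ] [0.61228872 0.22143533 0.043     ] [ -0.52303212   1.98091669 -19.        ]
[284.88374851 169.96823092]
[[1.294 1.206 1.204 1.298 1.298]
 [1.289 1.204 1.207 1.296 1.296]
 [1.29  1.205 1.209 1.289 1.291]
 [1.285 1.207 1.209 1.285 1.286]
 [1.285 1.218 1.209 1.26  1.262]
 [1.253 1.215 1.216 1.252 1.256]
 [1.252 1.214 1.221 1.249 1.252]
 [1.246 1.248 1.243 1.247 1.245]
 [1.246 1.244 1.242 1.24  1.248]
 [1.243 1.241 1.238 1.241 1.239]
 [1.241 1.234 1.239 1.233 1.233]
 [1.232 1.235 1.231 1.23  1.233]
 [1.229 1.232 1.229 1.229 1.228]
 [1.223 1.223 1.228 1.227 1.224]
 [1.224 1.225 1.223 1.22  1.229]
 [1.225 1.226 1.226 1.229 1.23 ]
 [0.    1.232 1.227 1.231 1.236]]
```

>>> arm_command(
  commands=[
    {"dp":[0,0,0],"yaw":0,"fingers":0.5},
    {"dp":[0,0,0],"yaw":0,"fingers":0.5},
    {"dp":[0,0,0],"yaw":0,"fingers":0.5},
    {"dp":[0,0,3],"yaw":0,"fingers":0.5},
    {"dp":[0,0,5],"yaw":0,"fingers":0.5},
    {"dp":[0,-3,4],"yaw":0,"fingers":0.5},
    {"dp":[0,-5,0],"yaw":0,"fingers":0.5},
    {"dp":[0,0,0],"yaw":0,"fingers":0.5},
  ],
)

```text
time: 45.08
ee_pos: [0.6229, -0.0906, 0.1603]
orientation: [0.001, 0.689, 0.725, -0.001]
ft_force: [-0.8, -0.3, -0.6]
grip_width: 0.5
```

```bash
python3 - <<'E'
from h import *
s=state();print(s['time'],s['ee_pos'],s['ft_force'])
f=frame('side'); save(f,'d9',(220,90,360,220),5.5)
f=frame('scene'); save(f,'s5')
f=frame('wrist'); save(f,'w32'); W=cloud(f)
print(blob(W,(.624,-.006),.035,.05,.064))
c=f['color'].astype(int)
for cc in ((.616,.119),(.609,.237)): print(blob(W,cc,.042,.0385,.05))
E
```

```text
45.075 [ 0.6229415  -0.09063807  0.16034089] [-0.80573912 -0.28709372 -0.56918705]
{'n': 887, 'c': (624.0, -6.2), 'size': (21.1, 18.0), 'longang': -86.8, 'z': 0.0569}
None
None
```

View pics/d9.png

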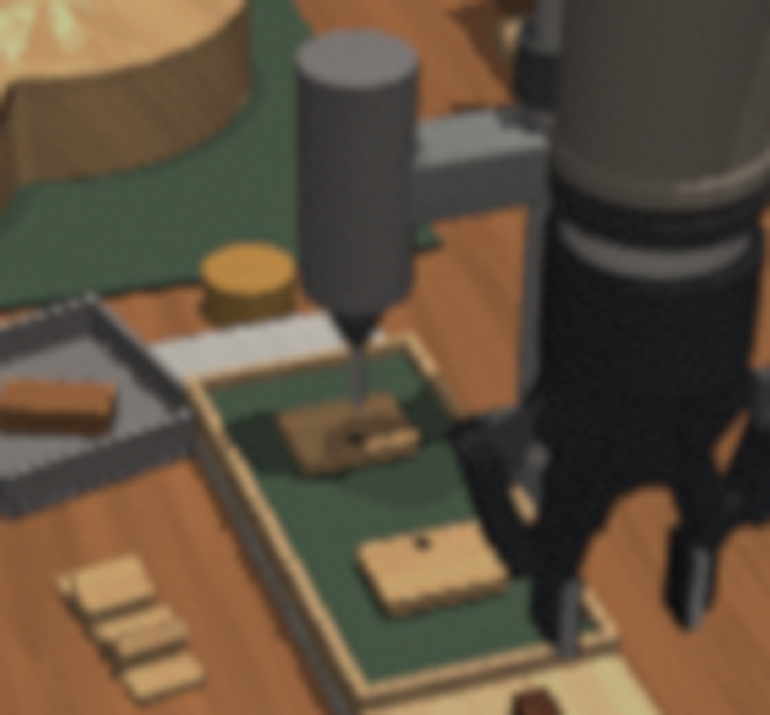

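View pics/s5.png

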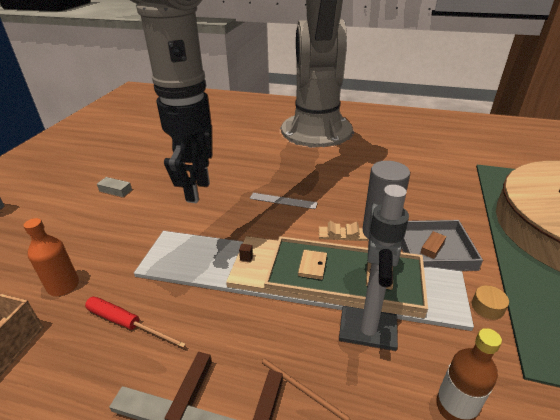

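View pics/w32.png

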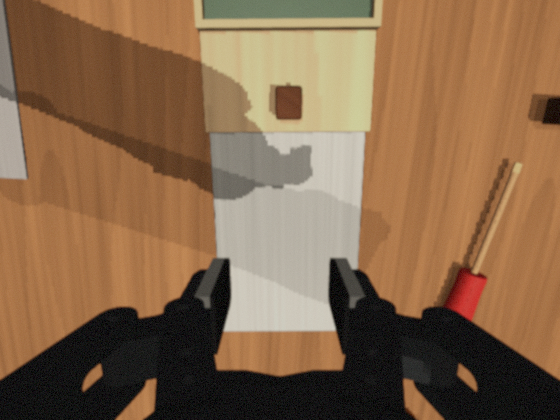

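```bash
python3 -c "
from station import sign_off,state
print(state()['time']); print(sign_off())"
```

```text
45.225
the job is handed in; nothing more can be done
None
```

The job is done and handed in at 45 s; the hand-in gives no verdict.

- **Scrap and sled:** I put the offcut in the scrap tray and pulled the sled back against its stop.
- **Covers:** Only two covers were on the bench; I saw no third. I turned each one by tilting it in the grip (the first against the tray wall, then both against the sled's side), leaning it on the sled and pushing it over. I then laid them face down on the pad, about 58 mm and -60 mm along it, within about 1 mm of its centre line.
- **Dot under the bit:** I slid the sled about 178–179 mm to bring the first cover's dot under the bit, then let go of the handle.

**Last checks**
- **Covers:** both lay flat with their backs 43 mm above the table, as they should. That was measured just before the slide; afterwards I only saw them still in place in the pictures.
- **Offcut and gripper:** the offcut was in the tray, and the gripper was clear with about zero force on it.
- **Dot position:** the two estimates disagree slightly but are both well inside the 6 mm limit. The side picture put the dot about 2 mm past the tip; the distance travelled put it about 1 mm short. Sideways it was within about 1 mm.
- **Bit position:** early on, the side camera placed the bit about 5 mm off the centre line I worked out from the pad. I went by the given layout instead, and the last side picture showed the dot under the tip.

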